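Plant up the tray and build a level stone cairn for an aquarium layout

ROBOT

A 6-joint arm with a two-finger parallel gripper is mounted at the origin on the work surface. World frame = base frame: x ahead of the robot, y to its left, z up, the work surface at z = 0. Lengths are in m, angles in rad, forces in N, time in s.
With the tool pointing down it reaches from about 0.35 to 0.875 m from the base axis. Payload 15.5 kg.
Tool frame: the origin (TCP) lies at the very end of the fingers, on their centre line; the grasp point (between the pads) lies 19 mm behind it (manip.hold_point_z is the distance from the TCP to the grasp point, in m); z points along the fingers, y is the line along which they close (so a half turn about z gives the same grasp; the last joint's range is limited). The gripper opens to 85 mm and grips with 20 to 120 N. Pads are 22 mm wide; open, the fingers measure 114 mm over their backs; the gripper's body (76 mm by 85 mm) begins 54 mm behind the grasp point. The pads swing forward as they close: fully open they stand 13 mm farther back than shut.
Start: joints at [1.183, 0.494, 1.345, -0, 1.302, -0.096], TCP at [0.18, 0.598, 0.231] pointing down, gripper open.
Joint ranges: [-2.91, 2.91], [-0.82, 2.16], [0.22, 2.67], [-1.22, 4.37], [0.12, 2.79], [-3.08, 3.08]. Speed limits (rad/s): [1.89, 1.89, 2.57, 3.01, 3.01, 3.01].

INTERFACE

Orientations are given as a rotation vector (axis times angle).
In Python, from station import manip gives the robot as it stands.
- The arm moves only by the tool move_arm, never from a script. Its argument "commands" is text: rows parted by semicolons, each of 7 numbers parted by spaces: the turn, a rotation vector about the world's x, y, z in rad, then the shift along the world's x, y, z in cm, then the opening in per cent of the stroke, from 0 (shut) to 100 (fully open). In form: wx wy wz dx dy dz jaw; .... A call has exactly 5 rows; each row is the pose to reach, as a shift and turn from the pose commanded when the call began; what a row does not reach only later rows make up. A row lasts 1/10 s, in which the tool goes at most 50 mm and 8.59 degrees, less where a joint would pass 70% of its speed; a pose out of reach is approached as far as the arm can. A call with a gripper value outside its range is refused whole. The fingers move at their own pace and stop on an object; "squeeze" is the grip in N (left out, the last holds). Time passes only in rows, so rows that repeat a pose let the fingers close, or fill a call up. It gives the time, the measured TCP pose, the force, the opening and the grip force at its end, in the units of the state.
- manip.state(): the state, without advancing time (a new reading comes with each control period).
- manip.get_image(name): name is "side" or "top"; returns the picture (384x512x3 uint8, blue, green, red); there is no depth.
- manip.camera_params(name): a dict with "fov_y" (degrees; the focal length in pixels is half the picture's height over the tangent of half this angle, whatever the lens; pixels are square), "cx", "cy" (the principal point, pixels), "k1" (the pictures are not rectified: a ray, as slopes to the right and down, at radius r is drawn at 1 + k1 r^2 times it, then the intrinsics apply), "xyz" and "rotation" of the camera in the world. Camera axes: x right, y up, looking along -z (the intrinsics and any distortion apply to the point x, -y, -z); pixel columns grow to the right and rows downward; lengths in m; the calibration is good to about 2 mm. A picture is of the moment at which its call begins. camera_params takes no time and is no camera call.
- manip.finish_job(): hands the job in; it is judged then, once.
The state is a dict: "time": time; "joint_pos": joint angles; "joint_vel": joint speeds; "tau": joint torques, N m; "eef_pos": TCP position; "tool_rot": TCP orientation; "ft_force": force on the tool from outside, world axes, zero at the start; "torque": the same for the moment, N m; "gripper_width": opening from 0.0 (shut) to 1.0 (fully open); "gripper_force": force on a finger pad.
Only numpy, scipy, OpenCV 4.12 (cv2) and the standard library are available. Lean on these libraries where they do the work, as an engineer would, in place of code of your own. Each camera call takes 0.05 s, during which the arm holds its last target. There are 200 camera calls.

TASK

Get the aquarium layout ready: put one spare potted plant upright into every empty pocket of the planter tray, leaving the planted pots in their pockets and any spare left over standing on the bench. Pile all the wedge-shaped stones into one free-standing column in the middle of the round cork pad, one stone on another with their centres over each other to within about 2 cm, trying each and turning it end for end as needed so that it lies flat on the one below and none leans more than about 6 degrees. Do not knock over or shift the bottles, and keep off the tray of filter rings.

Things in the scene. Friction and masses are not known exactly. Their poses are not given: they have to be found in the camera images.
- pocket1 (a point): Centre of the floor of pocket 1 of the fixed grey planter tray (158 x 234 x 24 mm, white pocket floors): six square pockets in 2 rows of 3, pitch 76 mm, each 58 mm wide, 18 mm deep; this point is 6 mm above the bench, the rim 24 mm. One pot fits with 4 mm all round. x across the rows, y along them, z up.
- pocket2 (a point): Centre of the floor of pocket 2 of the fixed grey planter tray (158 x 234 x 24 mm, white pocket floors): six square pockets in 2 rows of 3, pitch 76 mm, each 58 mm wide, 18 mm deep; this point is 6 mm above the bench, the rim 24 mm. One pot fits with 4 mm all round. x across the rows, y along them, z up.
- pocket3 (a point): Centre of the floor of pocket 3 of the fixed grey planter tray (158 x 234 x 24 mm, white pocket floors): six square pockets in 2 rows of 3, pitch 76 mm, each 58 mm wide, 18 mm deep; this point is 6 mm above the bench, the rim 24 mm. One pot fits with 4 mm all round. x across the rows, y along them, z up.
- pocket4 (a point): Centre of the floor of pocket 4 of the fixed grey planter tray (158 x 234 x 24 mm, white pocket floors): six square pockets in 2 rows of 3, pitch 76 mm, each 58 mm wide, 18 mm deep; this point is 6 mm above the bench, the rim 24 mm. One pot fits with 4 mm all round. x across the rows, y along them, z up.
- pocket5 (a point): Centre of the floor of pocket 5 of the fixed grey planter tray (158 x 234 x 24 mm, white pocket floors): six square pockets in 2 rows of 3, pitch 76 mm, each 58 mm wide, 18 mm deep; this point is 6 mm above the bench, the rim 24 mm. One pot fits with 4 mm all round. x across the rows, y along them, z up.
- pocket6 (a point): Centre of the floor of pocket 6 of the fixed grey planter tray (158 x 234 x 24 mm, white pocket floors): six square pockets in 2 rows of 3, pitch 76 mm, each 58 mm wide, 18 mm deep; this point is 6 mm above the bench, the rim 24 mm. One pot fits with 4 mm all round. x across the rows, y along them, z up.
- planted1: Round terracotta pot with a small green plant: 50 mm diameter, 48 mm high (the leaves reach 75 mm, within 18 mm of the axis, soft: they cannot be felt), weighted at the foot, 0.12 kg; origin under its foot, z up. If present it already stands in pocket 1 and stays there; None if absent, and pocket 1 is then empty at the start.
- planted2: Round terracotta pot with a small green plant: 50 mm diameter, 48 mm high (the leaves reach 75 mm, within 18 mm of the axis, soft: they cannot be felt), weighted at the foot, 0.12 kg; origin under its foot, z up. If present it already stands in pocket 2 and stays there; None if absent, and pocket 2 is then empty at the start.
- planted3: Round terracotta pot with a small green plant: 50 mm diameter, 48 mm high (the leaves reach 75 mm, within 18 mm of the axis, soft: they cannot be felt), weighted at the foot, 0.12 kg; origin under its foot, z up. If present it already stands in pocket 3 and stays there; None if absent, and pocket 3 is then empty at the start.
- planted4: Round terracotta pot with a small green plant: 50 mm diameter, 48 mm high (the leaves reach 75 mm, within 18 mm of the axis, soft: they cannot be felt), weighted at the foot, 0.12 kg; origin under its foot, z up. If present it already stands in pocket 4 and stays there; None if absent, and pocket 4 is then empty at the start.
- planted5: Round terracotta pot with a small green plant: 50 mm diameter, 48 mm high (the leaves reach 75 mm, within 18 mm of the axis, soft: they cannot be felt), weighted at the foot, 0.12 kg; origin under its foot, z up. If present it already stands in pocket 5 and stays there; None if absent, and pocket 5 is then empty at the start.
- planted6: Round terracotta pot with a small green plant: 50 mm diameter, 48 mm high (the leaves reach 75 mm, within 18 mm of the axis, soft: they cannot be felt), weighted at the foot, 0.12 kg; origin under its foot, z up. If present it already stands in pocket 6 and stays there; None if absent, and pocket 6 is then empty at the start.
- spare1: Round terracotta pot with a small green plant: 50 mm diameter, 48 mm high (the leaves reach 75 mm, within 18 mm of the axis, soft: they cannot be felt), weighted at the foot, 0.12 kg; origin under its foot, z up. A spare, standing on the bench at the start, always present.
- spare2: Round terracotta pot with a small green plant: 50 mm diameter, 48 mm high (the leaves reach 75 mm, within 18 mm of the axis, soft: they cannot be felt), weighted at the foot, 0.12 kg; origin under its foot, z up. A spare, standing on the bench at the start, always present.
- spare3: Round terracotta pot with a small green plant: 50 mm diameter, 48 mm high (the leaves reach 75 mm, within 18 mm of the axis, soft: they cannot be felt), weighted at the foot, 0.12 kg; origin under its foot, z up. A spare, standing on the bench at the start, always present.
- spare4: Round terracotta pot with a small green plant: 50 mm diameter, 48 mm high (the leaves reach 75 mm, within 18 mm of the axis, soft: they cannot be felt), weighted at the foot, 0.12 kg; origin under its foot, z up. A spare, standing on the bench at the start, always present.
- pad_top (a point): Centre of the upper face of the fixed round cork pad, 150 mm diameter, 8 mm thick; z up.
- stone1_mid (a point): Middle of a dark grey wedge-shaped stone, 96 mm long (x), 64 wide (y; long sides upright, flat, good to grip), thickness 34 here, 40 at the +x end, 28 at the -x end. Flat upper and lower faces pass 17 mm above and below, each 3.5 degrees off the xy plane, parting towards +x. Lean = angle of z from vertical (3.5 degrees on a level surface). 0.2-0.6 kg; starts z up. Always present.
- stone2_mid (a point): Middle of a brown wedge-shaped stone, 90 mm long (x), 60 wide (y; long sides upright, flat, good to grip), thickness 32 here, 38 at the +x end, 26 at the -x end. Flat upper and lower faces pass 16 mm above and below, each 3.75 degrees off the xy plane, parting towards +x. Lean = angle of z from vertical (3.75 degrees on a level surface). 0.2-0.6 kg; starts z up. May be absent (None).
- stone3_mid (a point): Middle of a blue-grey wedge-shaped stone, 84 mm long (x), 57 wide (y; long sides upright, flat, good to grip), thickness 34 here, 39 at the +x end, 29 at the -x end. Flat upper and lower faces pass 17 mm above and below, each 3.25 degrees off the xy plane, parting towards +x. Lean = angle of z from vertical (3.25 degrees on a level surface). 0.2-0.6 kg; starts z up. May be absent (None).
- stone4_mid (a point): Middle of a light brown wedge-shaped stone, 82 mm long (x), 54 wide (y; long sides upright, flat, good to grip), thickness 31 here, 36 at the +x end, 26 at the -x end. Flat upper and lower faces pass 15.5 mm above and below, each 3.5 degrees off the xy plane, parting towards +x. Lean = angle of z from vertical (3.5 degrees on a level surface). 0.2-0.6 kg; starts z up. May be absent (None).
- media_tray: Bystander: fixed shallow blue tray of white ceramic rings, 130 x 110 x 28 mm; origin under its centre. Leave alone.
- bottle1: Bystander: clear bottle with a red cap, 60 mm diameter, 95 mm high, standing loose at the far corner of the work area; origin under its foot. Leave it standing.
- bottle2: Bystander: clear bottle with a red cap, 60 mm diameter, 95 mm high, standing loose at the far corner of the work area; origin under its foot. Leave it standing.
Things that resemble listed ones, but are neither listed nor needed, are in the scene too. What is shaped like the part that bears stone4_mid but pink is not meant.

How it is judged:
By the outcome, as a careful person would: the job done as asked, in the order asked, and still so for the second after the job is handed in, with the robot touching nothing.
Of planted1, planted2, planted3, planted4, planted5, planted6 only 2 to 3 are there at a start; the rules pass over those that are not, and their reading is None.
Of stone2, stone3, stone4 only 2 to 3 are there at a start; the rules pass over those that are not, and their reading is None.
At some moment in a run one of spare1, spare2, spare3, spare4 may be knocked a few centimetres aside while the robot is not near it.
Once in a run the grip may slacken for a moment while it holds something.
It also fails if it takes over 210 s, if anything falls off the work surface, if the arm or the gripper's body presses on something with over 40 N, if the wrist force passes 120 N, or if a joint passes its speed limit or range.

## Working session

There is one attempt and no reset: what is moved stays moved. The work goes in short steps, Python scripts to look and compute and a tool call to move; the robot and the scene stay as the last step left them, time stands still between calls to the robot, and variables do not carry over. Pictures are saved under pics/ and viewed, at most 14 in all, crops included, and the job is handed in when it is done.

Besides the shell and the picture viewer there is one more tool, called after "Emit:" as name(argument=value, ...) on one line, values as JSON. move_arm: Moves the arm, as the interface text tells. Its arguments: {"type":"object","properties":{"commands":{"type":"string"},"squeeze":{"type":"number"}},"required":["commands"]}

```bash
ls; mkdir -p pics; cat > h.py <<'E'
import numpy as np, cv2, json
from station import manip
from scipy.spatial.transform import Rotation as R
def P(n):
    p=manip.camera_params(n); r=np.array(p["rotation"],float)
    M=r if r.shape==(3,3) else (R.from_rotvec(r).as_matrix() if r.size==3 else R.from_quat(r).as_matrix())
    return p,M,192/np.tan(np.radians(p["fov_y"])/2)
def ray(n,u,v):
    p,M,f=P(n); K=np.array([[f,0,p["cx"]],[0,f,p["cy"]],[0,0,1.]])
    # drawn = s*(1+k1 r^2), r undistorted
    q=cv2.undistortPoints(np.array([[[u,v]]],float),K,np.array([p["k1"],0,0,0.]))[0,0]
    return np.array(p["xyz"]),M@np.array([q[0],-q[1],-1.])
def onz(n,u,v,z):
    o,d=ray(n,u,v); return o+d*(z-o[2])/d[2]
def proj(n,X):
    p,M,f=P(n); c=M.T@(np.array(X)-np.array(p["xyz"])); s=np.array([c[0],-c[1]])/-c[2]
    s=s*(1+p["k1"]*(s@s)); return s*f+[p["cx"],p["cy"]]
def shot(n,name=None):
    im=np.array(manip.get_image(n)); 
    if name: cv2.imwrite(f"pics/{name}.png",im)
    return im
E
python3 - <<'E'
from h import *
for n in("top","side"):
    print(manip.camera_params(n)); im=shot(n,n+"0"); cv2.imwrite(f"pics/{n}0b.png",cv2.resize(im,(800,600),interpolation=cv2.INTER_CUBIC))
print(manip.state(), manip.hold_point_z)
E
```

```text
pics
{'fov_y': 46.984639456991104, 'cx': 252.91231152246766, 'cy': 188.26890818834406, 'k1': -0.10055965547846728, 'xyz': array([0.42491836, 0.00591089, 1.26128981]), 'rotation': array([ 0.12420917, -0.14231136, -1.53840947])}
{'fov_y': 57.68334908765967, 'cx': 258.0661457803801, 'cy': 189.90060461696532, 'k1': 0.0029634191449705192, 'xyz': array([ 0.22863163, -0.66360736,  0.58951798]), 'rotation': array([ 0.9466605 , -0.23174434, -0.48733424])}
{'time': 0.1, 'joint_pos': array([ 1.18251046e+00,  4.94160701e-01,  1.34604151e+00,  1.10379569e-05,
        1.30251601e+00, -9.54959430e-02]), 'joint_vel': array([ 2.26007296e-04, -8.85662976e-04, -1.88840557e-03,  3.08868557e-04,
       -1.22254561e-03,  8.61797014e-05]), 'tau': array([ 2.50986224e-03, -8.83584881e+01, -3.84559608e+01, -1.62476535e-04,
        5.39767236e-03,  7.12955625e-05]), 'eef_pos': array([0.18026156, 0.59811117, 0.2307446 ]), 'tool_rot': array([-4.58235972e-01, -3.10771015e+00,  1.71241656e-03]), 'ft_force': array([ 0.97482281, -0.19953245,  0.30876616]), 'torque': array([ 0.00377919,  0.02178824, -0.04877868]), 'gripper_force': 0.0, 'gripper_width': 1.001282754557477} 0.0187
```

View pics/top0b.png

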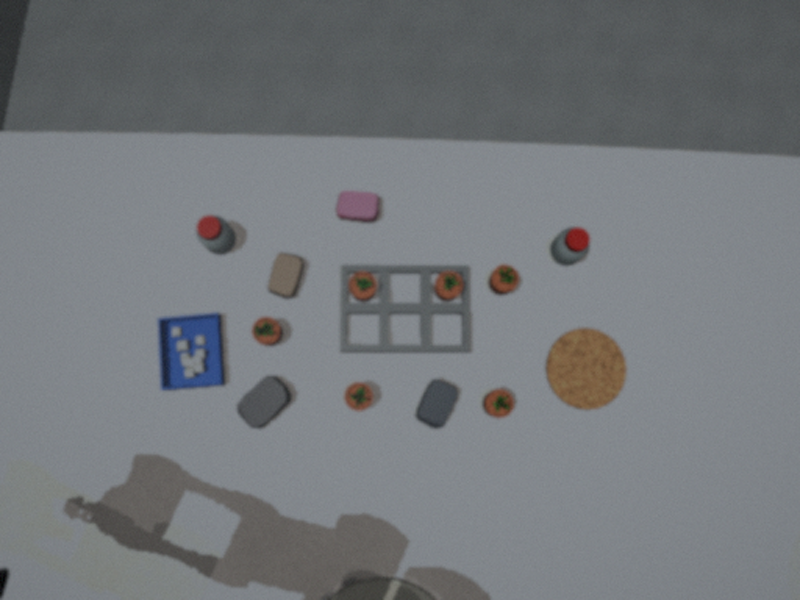

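View pics/side0b.png

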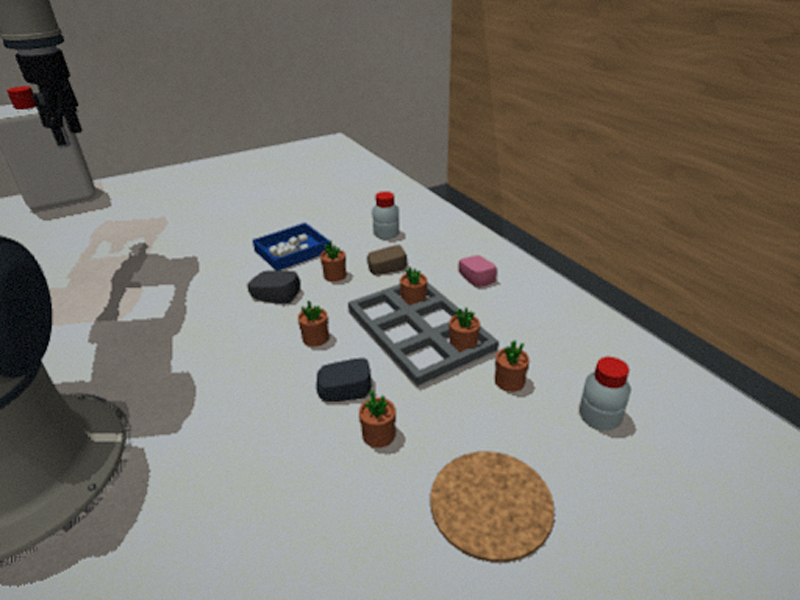

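Top view, in 800x600 pixels. Things that could be confused:
- **Stones:** dark grey at (264,401) is stone1, blue-grey at (437,402) is stone3, and the brownish one at (286,274) is stone2 or stone4, to be settled by size. The pink one at (357,206) is not meant.
- **Pots:** those in the tray at (362,286) and (448,284) stay. The spares stand at (267,331), (359,397), (499,403) and (504,279).
- **Pad and bystanders:** the cork pad is at (586,368), the bottles at (215,234) and (572,246), and the ring tray at (192,351).

The side view matches this.

```bash
cat >> h.py <<'E'
def blobs(mask,amin=40):
    mask=cv2.morphologyEx(mask.astype(np.uint8)*255,cv2.MORPH_OPEN,np.ones((2,2),np.uint8))
    cs,_=cv2.findContours(mask,cv2.RETR_EXTERNAL,cv2.CHAIN_APPROX_NONE)
    return [c for c in cs if cv2.contourArea(c)>amin]
def pots(im):
    h=cv2.cvtColor(im,cv2.COLOR_BGR2HSV).astype(int); H,S,V=h[...,0],h[...,1],h[...,2]
    m=((H<14)|(H>176))&(S>110)&(V>60)
    m=cv2.morphologyEx(m.astype(np.uint8),cv2.MORPH_CLOSE,np.ones((7,7),np.uint8))
    out=[]
    for c in blobs(m>0,80):
        (u,v),r=cv2.minEnclosingCircle(c); x,y,w,hh=cv2.boundingRect(c)
        X=onz("top",x+w/2-.5,y+hh/2-.5,.026); out.append((u,v,cv2.contourArea(c),w,hh,X))
    return out
E
python3 - <<'E'
from h import *
im=cv2.imread("pics/top0.png")
np.set_printoptions(precision=4,suppress=True)
for p in pots(im): print("pot",np.round(p[:5],1),p[5])
h=cv2.cvtColor(im,cv2.COLOR_BGR2HSV).astype(int)
for n,(u,v) in dict(dark=(169,257),blue=(280,257),brown=(183,176),pink=(229,132),cork=(375,235),frame=(259,182),bench=(330,290)).items(): print(n,h[v,u],im[v,u])
# stones: local distance from bench colour
g=cv2.GaussianBlur(im,(3,3),0).astype(float)
for n,(u,v),w,z in (("dark",(169,257),32,.02),("blue",(280,257),32,.02),("brown",(183,176),26,.02),("cork",(375,235),40,.008)):
    ref=np.median(im[v-3:v+4,u-3:u+4].reshape(-1,3),0); bg=np.median(np.r_[im[v-w,u-w:u+w],im[v+w,u-w:u+w]],0)
    t=((g-bg)@(ref-bg))/((ref-bg)@(ref-bg)); m=np.zeros(t.shape,bool); m[v-w:v+w,u-w:u+w]=t[v-w:v+w,u-w:u+w]>.5
    c=max(blobs(m),key=cv2.contourArea)
    W=np.array([onz("top",*q[0],z)[:2] for q in c]).astype(np.float32)
    print(n,cv2.minAreaRect(W), ref,bg)
# tray outline at rim z=.024
m=np.zeros(im.shape[:2],bool); s=np.s_[160:232,208:310]; hs=h[s]; m[s]=(hs[...,2]<130)&(hs[...,1]<90)
c=max(blobs(m),key=cv2.contourArea); W=np.array([onz("top",*q[0],.024)[:2] for q in c]).astype(np.float32); print("tray",cv2.minAreaRect(W))
E
```

```text
pot [319.6 258.5 196.   18.   16. ] [ 0.445 -0.196  0.026]
pot [230.2 254.2 163.   15.   15. ] [0.4509 0.053  0.026 ]
pot [171.5 212.5  88.   14.   16. ] [0.5618 0.2188 0.026 ]
pot [288.  183.5 191.5  17.   16. ] [ 0.6543 -0.105   0.026 ]
pot [233.1 183.3 176.5  16.   16. ] [0.6496 0.0528 0.026 ]
pot [323.  179.5 183.5  17.   16. ] [ 0.669  -0.2053  0.026 ]
pot [370. 154. 150.  15.  15.] [ 0.7488 -0.3434  0.026 ]
pot [134.7 146.1 135.5  14.   14. ] [0.7503 0.3408 0.026 ]
dark [105  12  84] [84 82 80]
blue [106  33  86] [86 80 75]
brown [ 14  43 112] [ 93 102 112]
pink [161  65 129] [117  96 129]
cork [ 15 118 119] [ 64  91 119]
frame [103  16 142] [142 138 133]
bench [105  18 140] [140 135 130]
dark ((0.43638840317726135, 0.2172640711069107), (0.06947548687458038, 0.10359323024749756), 46.99885177612305) [86. 84. 82.] [141. 136. 131.]
blue ((0.44131582975387573, -0.08793361485004425), (0.059671420603990555, 0.08577049523591995), 64.5546646118164) [80. 75. 69.] [140. 135. 130.]
brown ((0.6645188927650452, 0.1901409924030304), (0.06461004912853241, 0.08591549098491669), 78.97413635253906) [ 92. 103. 113.] [141. 137. 132.]
cork ((0.5116535425186157, -0.3607223629951477), (0.14595359563827515, 0.1493125855922699), 1.0093072652816772) [ 66.  95. 123.] [142. 137. 132.]
tray ((0.6101253628730774, -0.027577638626098633), (0.16320674121379852, 0.24158282577991486), 1.7332866191864014)
```

```bash
python3 - <<'E'
from h import *
np.set_printoptions(precision=4,suppress=True)
t=cv2.imread("pics/top0.png"); s=cv2.imread("pics/side0.png")
T=[]
for X in ((.436,.217),(.441,-.088),(.6645,.190)):
    r=[]
    for n,im,w in(("side",s,24),("top",t,24)):
        u,v=np.round(proj(n,[*X,.017])).astype(int); print(n,u-w,v-w)
        r.append(cv2.resize(im[v-w:v+w,u-w:u+w],(264,264),interpolation=cv2.INTER_CUBIC))
    T.append(np.vstack(r))
m=np.hstack(T); m=cv2.convertScaleAbs(m,alpha=1.6,beta=-20); cv2.imwrite("pics/m1.png",m)
# white pocket floors: bright blobs inside tray
c,a=np.array([.611,-.0276]),np.radians(1.73)
ex,ey=np.array([np.cos(a),np.sin(a)]),np.array([-np.sin(a),np.cos(a)])
g=cv2.cvtColor(cv2.resize(t,None,fx=4,fy=4,interpolation=cv2.INTER_CUBIC),cv2.COLOR_BGR2GRAY)
for i in(-1,1):
  for j in(-1,0,1):
    q=c+ex*.038*i+ey*.076*j; u,v=proj("top",[*q,.024]); 
    U,V=int(u*4+1.5),int(v*4+1.5); k=46; w=g[V-k:V+k,U-k:U+k]
    _,b=cv2.threshold(w,0,255,cv2.THRESH_OTSU); cs=max(cv2.findContours(b,cv2.RETR_EXTERNAL,cv2.CHAIN_APPROX_NONE)[0],key=cv2.contourArea)
    W=np.array([onz("top",(U-k+p[0][0]-1.5)/4,(V-k+p[0][1]-1.5)/4,.024)[:2] for p in cs]).astype(np.float32)
    print(i,j,q,cv2.minAreaRect(W))
E
```

```text
side 152 159
top 147 234
side 196 219
top 256 235
side 224 142
top 161 154
-1 -1 [ 0.5753 -0.1047] ((0.5760960578918457, -0.09928319603204727), (0.05562678724527359, 0.05308898538351059), 1.0803427696228027)
-1 0 [ 0.573  -0.0287] ((0.574617862701416, -0.024377916008234024), (0.053931307047605515, 0.05417206510901451), 1.661191463470459)
-1 1 [0.5707 0.0472] ((0.5721209049224854, 0.04979317635297775), (0.05316586419939995, 0.05343836545944214), 1.6795828342437744)
1 -1 [ 0.6513 -0.1024] ((0.6325563192367554, -0.09875588864088058), (0.028120392933487892, 0.05839398503303528), 1.0688804388046265)
1 0 [ 0.649  -0.0265] ((0.6501702070236206, -0.02229333110153675), (0.052824825048446655, 0.052887242287397385), 1.6795861721038818)
1 1 [0.6467 0.0495] ((0.6335306763648987, 0.04951271787285805), (0.03817641735076904, 0.06462238729000092), 1.7308757305145264)
```

View pics/m1.png

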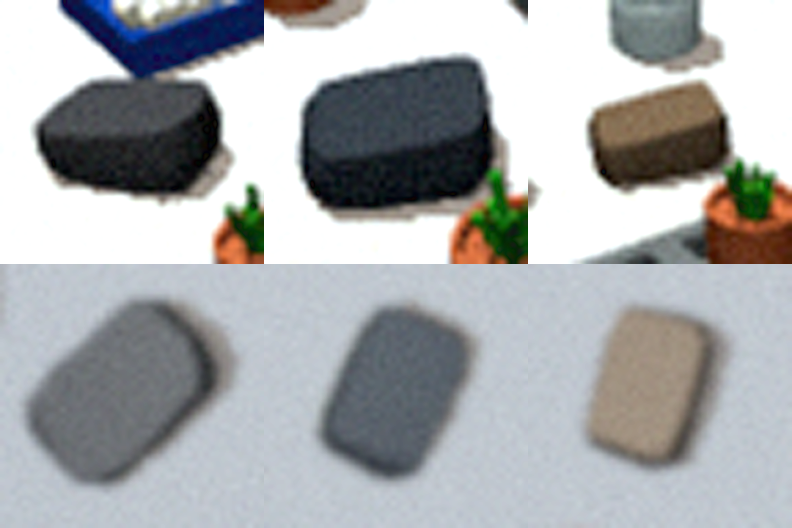

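Close crop (top: side view, bottom: top view), left to right: stone1, stone3, light brown. The side-view silhouettes put the thick end of stone1 and stone3 at their right end, which is the +x,-y end. The brown one is unclear, so I'll probe it by touch. By size (about 82x54 plus smear) it is stone4. Next I cross-check the spares with the side view.

```bash
cat >> h.py <<'E'
def tri(a,b):
    (o1,d1),(o2,d2)=ray("top",*a),ray("side",*b)
    A=np.c_[d1,-d2]; s=np.linalg.lstsq(A,o2-o1,rcond=None)[0]; p,q=o1+s[0]*d1,o2+s[1]*d2
    return (p+q)/2,np.linalg.norm(p-q)
def terra(im,n,X,w=16):
    u,v=np.round(proj(n,X)).astype(int); h=cv2.cvtColor(im,cv2.COLOR_BGR2HSV).astype(int)
    H,S,V=h[...,0],h[...,1],h[...,2]; m=((H<14)|(H>176))&(S>100)&(V>45); k=np.zeros(m.shape,bool)
    k[v-w:v+w,u-w:u+w]=m[v-w:v+w,u-w:u+w]
    c=max(blobs(k,10),key=cv2.contourArea); x,y,ww,hh=cv2.boundingRect(c); return x+ww/2-.5,y+hh/2-.5,ww,hh
E
python3 - <<'E'
from h import *
np.set_printoptions(precision=4,suppress=True)
t=cv2.imread("pics/top0.png"); s=cv2.imread("pics/side0.png")
for n,X in dict(A=(.445,-.196),B=(.451,.053),C=(.562,.219),D=(.669,-.205),P1=(.65,.053),P2=(.653,-.104)).items():
    a=terra(t,"top",[*X,.024]); b=terra(s,"side",[*X,.024])
    z=.024 if n[0]!="P" else .030
    print(n,a,b,onz("top",*a[:2],z)[:2],onz("side",*b[:2],z)[:2],*tri(a[:2],b[:2]))
# empty pocket floors in side view, bounded by Otsu contour -> world on floor plane
g=cv2.cvtColor(cv2.resize(s,None,fx=4,fy=4,interpolation=cv2.INTER_CUBIC),cv2.COLOR_BGR2GRAY)
for q in ((.575,-.1),(.5735,-.0245),(.571,.05),(.65,-.0225)):
    u,v=proj("side",[*q,.006]); U,V=int(u*4+1.5),int(v*4+1.5)
    W=g[V-70:V+70,U-70:U+70]; th,b=cv2.threshold(W,0,255,cv2.THRESH_OTSU); n,l,st,ce=cv2.connectedComponentsWithStats(b)
    k=l[70,70]; cs=max(cv2.findContours((l==k).astype(np.uint8),cv2.RETR_EXTERNAL,cv2.CHAIN_APPROX_NONE)[0],key=cv2.contourArea)
    for z in(.006,.024):
      F=np.array([onz("side",(U-70+p[0][0]-1.5)/4,(V-70+p[0][1]-1.5)/4,z)[:2] for p in cs]); print(q,z,F.min(0),F.max(0))
E
```

```text
A (319.5, 258.5, 18, 16) (242.0, 272.0, 23, 29) [ 0.445  -0.1963] [ 0.4417 -0.1985] [ 0.4439 -0.1964  0.021 ] 0.0023785183977047507
B (227.0, 254.0, 9, 15) (201.0, 211.0, 19, 23) [0.4507 0.0614] [0.4461 0.0432] [0.4515 0.0619 0.0091] 0.0008461623538489325
C (172.5, 212.5, 14, 16) (213.5, 171.0, 16, 19) [0.562  0.2192] [0.5555 0.2107] [0.5611 0.2209 0.0171] 0.0033926814422042114
D (323.0, 180.5, 17, 14) (328.0, 238.0, 21, 27) [ 0.6665 -0.2056] [ 0.6649 -0.2092] [ 0.6673 -0.2064  0.0205] 0.00045500919452897104
P1 (232.5, 185.5, 16, 12) (265.0, 186.0, 17, 19) [0.6432 0.0525] [0.645  0.0486] [0.6451 0.0519 0.0277] 0.0033133733506335444
P2 (288.0, 183.5, 17, 16) (298.0, 214.0, 19, 23) [ 0.6536 -0.1047] [ 0.652  -0.1047] [ 0.6531 -0.1044  0.0295] 0.0013755629030877297
(0.575, -0.1) 0.006 [ 0.555 -0.116] [ 0.6037 -0.0744]
(0.575, -0.1) 0.024 [ 0.5449 -0.1329] [ 0.5921 -0.0926]
(0.5735, -0.0245) 0.006 [ 0.5532 -0.0382] [0.6018 0.0014]Traceback (most recent call last):
  File "<stdin>", line 15, in <module>
  File "h.py", line 14, in onz
    o,d=ray(n,u,v); return o+d*(z-o[2])/d[2]
        ~~~^^^^^^^
  File "h.py", line 9, in ray
    p,M,f=P(n); K=np.array([[f,0,p["cx"]],[0,f,p["cy"]],[0,0,1.]])
          ~^^^
  File "h.py", line 5, in P
    p=manip.camera_params(n); r=np.array(p["rotation"],float)
ValueError: time passes only in moves, steps and waits
```

```bash
python3 - <<'E'
s=open('h.py').read()
s=s.replace('def P(n):\n    p=manip.camera_params(n); r','_C={}\ndef P(n):\n    if n not in _C: _C[n]=manip.camera_params(n)\n    p=_C[n]; r')
s+='''
def st():
    s=manip.state(); T=R.from_rotvec(s["tool_rot"]).as_matrix(); y=T[:,1]
    print("t%.1f"%s["time"],"tcp",np.round(s["eef_pos"],4),"yaw%.1f"%np.degrees(np.arctan2(y[1],y[0])),"tilt%.2f"%np.degrees(np.arccos(-T[2,2])),"w%.3f"%s["gripper_width"],"g%.0f"%s["gripper_force"],"F",np.round(s["ft_force"],1),"j6 %.2f"%s["joint_pos"][5])
'''
open('h.py','w').write(s)
E
```

Emit:
move_arm(commands="0 0 -0.15 3.4 -3.4 -1 100;0 0 -0.3 6.8 -6.8 -2 100;0 0 -0.4625 10.2 -10.2 -3 100;0 0 -0.4625 13.6 -13.6 -4 100;0 0 -0.4625 17 -17 -5 100", squeeze=25)

```text
time: 0.6
eef_pos: [0.3513, 0.4268, 0.1808]
tool_rot: [-1.159, -2.92, 0.0]
ft_force: [1.0, 1.5, -0.7]
gripper_width: 1.004
gripper_force: 0.0
```

Emit:
move_arm(commands="0 0 0 3.4 -3.4 -1 100;0 0 0 6.8 -6.8 -2 100;0 0 0 10.2 -10.2 -3 100;0 0 0 13.6 -13.6 -4 100;0 0 0 17 -17 -5 100")

```text
time: 1.1
eef_pos: [0.5215, 0.2567, 0.1307]
tool_rot: [-1.158, -2.92, 0.0]
ft_force: [-0.5, 0.7, -0.3]
gripper_width: 1.002
gripper_force: 0.0
```

Emit:
move_arm(commands="0 0 0 2 -1.9 0 100;0 0 0 4 -3.9 0 100;0 0 0 4 -3.9 0 100;0 0 0 4 -3.9 0 100;0 0 0 4 -3.9 0 100")

```text
time: 1.6
eef_pos: [0.5596, 0.2199, 0.1311]
tool_rot: [-1.157, -2.92, 0.0]
ft_force: [0.6, 0.8, -0.7]
gripper_width: 1.0
gripper_force: 0.0
```

```bash
python3 - <<'E'
from h import *
st(); t=shot("top","t1"); s=shot("side","s1")
m=np.hstack([cv2.resize(t[110:290,120:300],(400,400),interpolation=cv2.INTER_CUBIC),cv2.resize(s[80:260,130:310],(400,400),interpolation=cv2.INTER_CUBIC)]); cv2.imwrite("pics/m2.png",m)
E
```

```text
t1.6 tcp [0.5596 0.2199 0.1311] yaw46.8 tilt0.04 w1.000 g0 F [ 0.6  0.8 -0.7] j6 -0.54
```

View pics/m2.png

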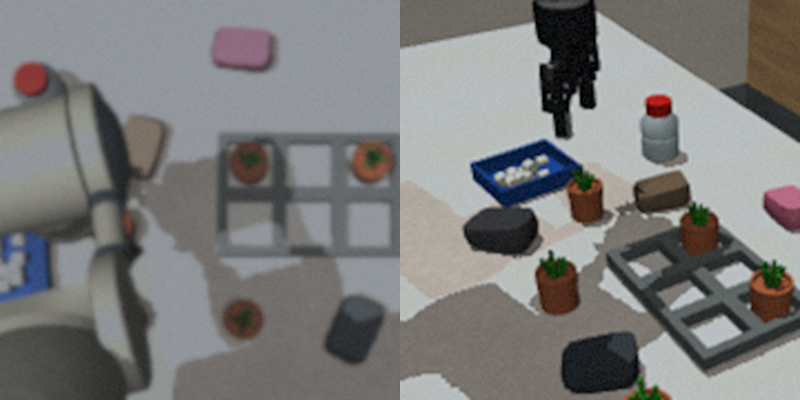

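Shows the gripper hovering over spare C. In the side half it stands above the ring tray only by parallax, with the pot just below and ahead. Measured TCP follows the commands to 1 mm. Lowering to pre-centre C.

Emit:
move_arm(commands="0 0 0 0 0 -4 100;0 0 0 0 0 -8 100;0 0 0 0 0 -10 100;0 0 0 0 0 -11.8 100;0 0 0 0 0 -11.8 100", squeeze=20)

```text
time: 2.2
eef_pos: [0.5586, 0.2196, 0.0113]
tool_rot: [-1.156, -2.918, 0.004]
ft_force: [-0.3, 0.5, -0.4]
gripper_width: 1.002
gripper_force: 0.0
```

Emit:
move_arm(commands="0 0 0 0 0 0 50;0 0 0 0 0 0 45;0 0 0 0 0 0 45;0 0 0 0 0 0 45;0 0 0 0 0 0 45")

```text
time: 2.7
eef_pos: [0.561, 0.2198, 0.0147]
tool_rot: [1.158, 2.919, 0.002]
ft_force: [-1.3, 0.6, 6.0]
gripper_width: 0.579
gripper_force: 20.0
```

Emit:
move_arm(commands="0 0 0 0 0 0 100;0 0 0 0 0 0 100;0 0 0 0 0 0.65 100;0 0 -0.15 0 0 0.65 100;0 0 -0.3 0 0 0.65 100")

```text
time: 3.2
eef_pos: [0.5606, 0.2194, 0.0205]
tool_rot: [1.589, 2.709, 0.001]
ft_force: [-0.1, -0.1, -0.7]
gripper_width: 0.999
gripper_force: 0.0
```

Emit:
move_arm(commands="0 0 -0.15 0 0 0 100;0 0 -0.3 0 0 0 100;0 0 -0.45 0 0 0 100;0 0 -0.6 0 0 0 100;0 0 -0.75 0 0 0 100")

```text
time: 3.7
eef_pos: [0.5605, 0.2194, 0.0203]
tool_rot: [2.472, 1.939, 0.001]
ft_force: [0.3, 0.3, -0.1]
gripper_width: 1.001
gripper_force: 0.0
```

Emit:
move_arm(commands="0 0 -0.15 0 0 0 100;0 0 -0.3 0 0 0 100;0 0 -0.45 0 0 0 100;0 0 -0.521 0 0 0 100;0 0 -0.521 0 0 0 100")

```text
time: 4.2
eef_pos: [0.5605, 0.2194, 0.0203]
tool_rot: [2.885, 1.244, 0.001]
ft_force: [0.1, -0.3, 0.7]
gripper_width: 1.003
gripper_force: 0.0
```

Emit:
move_arm(commands="0 0 0 0 0 0 45;0 0 0 0 0 0 45;0 0 0 0 0 0 45;0 0 0 0 0 0 45;0 0 0 0 0 0 45", squeeze=30)

```text
time: 4.7
eef_pos: [0.5605, 0.2194, 0.0201]
tool_rot: [2.883, 1.247, 0.0]
ft_force: [-1.2, -1.0, 6.6]
gripper_width: 0.575
gripper_force: 30.5
```

```bash
python3 - <<'E'
from h import *
st()
E
```

```text
t4.7 tcp [0.5605 0.2194 0.0201] yaw-43.2 tilt0.01 w0.575 g30 F [-1.2 -1.   6.6] j6 1.03
```

Emit:
move_arm(commands="0 0 0 0 0 3 45;0 0 0 0 0 6 45;0 0 0 0.2 -3 8 45;0 0 0 0.4 -7 8 45;0 0 0 0.7 -11 8 45")

```text
time: 5.2
eef_pos: [0.5675, 0.1085, 0.1006]
tool_rot: [2.882, 1.249, 0.002]
ft_force: [0.1, -0.1, -1.8]
gripper_width: 0.577
gripper_force: 31.9
```

Emit:
move_arm(commands="0 0 0 0.25 -3 0 45;0 0 0 0.4 -5.95 0 45;0 0 0 0.43 -5.95 0 45;0 0 0 0.43 -5.95 -3 45;0 0 0 0.43 -5.95 -4.5 45")

```text
time: 5.7
eef_pos: [0.5712, 0.05, 0.0535]
tool_rot: [-2.883, -1.246, 0.001]
ft_force: [0.1, -0.2, -1.4]
gripper_width: 0.577
gripper_force: 32.0
```

```bash
python3 - <<'E'
from h import *
st(); t=shot("top","t2"); s=shot("side","s2")
m=np.hstack([cv2.resize(t[150:250,190:290],(400,400),interpolation=cv2.INTER_CUBIC),cv2.resize(s[150:270,220:340],(400,400),interpolation=cv2.INTER_CUBIC)]); cv2.imwrite("pics/m3.png",m)
E
```

```text
t5.7 tcp [0.5712 0.05   0.0535] yaw-43.3 tilt0.05 w0.577 g32 F [ 0.1 -0.2 -1.4] j6 0.74
```

View pics/m3.png

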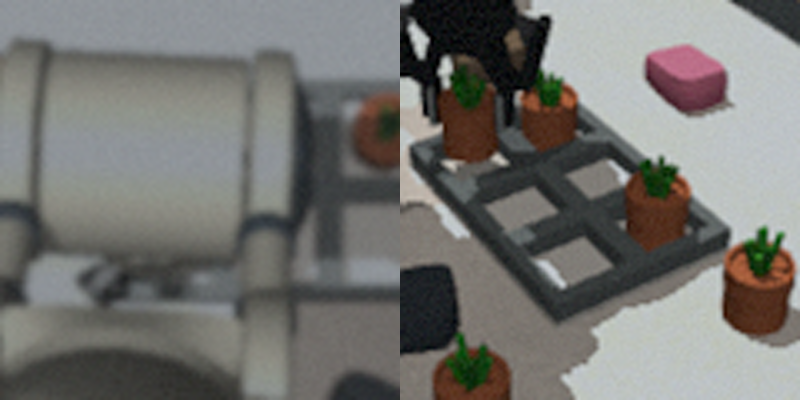

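The side half shows the held pot just above the left empty pocket, foot near (470,160), lining up with the opening. The arm hides the top view. Lowering and watching the force.

Emit:
move_arm(commands="0 0 0 0 0 -0.8 45;0 0 0 0 0 -1.4 45;0 0 0 0 0 -1.9 45;0 0 0 0 0 -2.3 45;0 0 0 0 0 -2.6 45")

```text
time: 6.3
eef_pos: [0.5717, 0.0499, 0.0286]
tool_rot: [2.884, 1.246, 0.0]
ft_force: [0.7, -0.3, -1.3]
gripper_width: 0.577
gripper_force: 22.0
```

```bash
python3 - <<'E'
from h import *
st()
E
```

```text
t6.3 tcp [0.5717 0.0499 0.0286] yaw-43.3 tilt0.00 w0.577 g22 F [ 0.7 -0.3 -1.3] j6 0.74
```

Emit:
move_arm(commands="0 0 0 0 0 -0.25 45;0 0 0 0 0 -0.25 45;0 0 0 0 0 -0.25 70;0 0 0 0 0 -0.25 100;0 0 0 0 0 -0.25 100")

```text
time: 6.8
eef_pos: [0.5718, 0.0499, 0.0264]
tool_rot: [2.884, 1.246, 0.0]
ft_force: [0.2, 0.1, -0.3]
gripper_width: 0.996
gripper_force: 0.0
```

Emit:
move_arm(commands="0 0 0 0 0 1.5 100;0 0 0 0 0 5 100;0 0 0 0 0 8.3 100;0 0 0 -4 0 8.3 100;0 0 0 -8 0 8.3 100")

```text
time: 7.3
eef_pos: [0.4918, 0.0499, 0.1102]
tool_rot: [2.883, 1.245, 0.004]
ft_force: [-0.0, 0.0, -0.5]
gripper_width: 1.0
gripper_force: 0.0
```

Emit:
move_arm(commands="0 0 0 -4.2 0 0 100;0 0 0 -4.2 0 0 100;0 0 0 -4.2 0 0 100;0 0 0 -4.2 0 0 100;0 0 0 -4.2 0 0 100")

```text
time: 7.8
eef_pos: [0.451, 0.0499, 0.1093]
tool_rot: [2.884, 1.245, 0.002]
ft_force: [0.2, 0.4, -0.7]
gripper_width: 0.999
gripper_force: 0.0
```

```bash
python3 - <<'E'
from h import *
st(); t=shot("top","t3"); s=shot("side","s3")
m=np.hstack([cv2.resize(t[130:290,190:350],(400,400),interpolation=cv2.INTER_CUBIC),cv2.resize(s[130:290,170:330],(400,400),interpolation=cv2.INTER_CUBIC)]); cv2.imwrite("pics/m4.png",m)
np.set_printoptions(precision=4,suppress=True)
for n,X in dict(A=(.443,-.197),B=(.449,.050),D=(.668,-.206),C=(.572,.05)).items():
    z=.024 if n!="C" else .03
    for c,im in(("top",t),("side",s)):
        try: a=terra(im,c,[*X,z]); print(n,c,a,onz(c,*a[:2],z)[:2])
        except ValueError: print(n,c,"hidden")
E
```

```text
t7.8 tcp [0.451  0.0499 0.1093] yaw-43.3 tilt0.06 w0.999 g0 F [ 0.2  0.4 -0.7] j6 0.73
A top (319.5, 259.0, 18, 17) [ 0.4436 -0.1964]
A side (242.0, 271.5, 23, 30) [ 0.4423 -0.1973]
B top hidden
B side (201.0, 211.0, 19, 23) [0.4461 0.0432]
D top (323.0, 180.5, 17, 14) [ 0.6665 -0.2056]
D side (328.0, 238.0, 21, 27) [ 0.6649 -0.2092]
C top (233.0, 210.0, 17, 17) [0.5735 0.0487]
C side (242.5, 194.5, 18, 20) [0.5706 0.045 ]
```

View pics/m4.png

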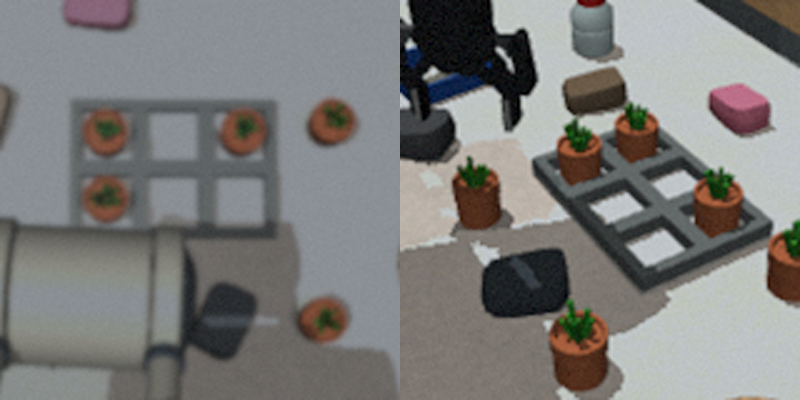

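Spare C now stands upright in its pocket at montage (105,198) in the top half. Spare B is just below the gripper, and A and D haven't moved. Next B.

Emit:
move_arm(commands="0 0 0 0 0 -4 100;0 0 0 0 0 -7 100;0 0 0 0 0 -9 100;0 0 0 0 0 -9.7 100;0 0 0 0 0 -9.7 100", squeeze=20)

```text
time: 8.4
eef_pos: [0.4496, 0.0499, 0.0117]
tool_rot: [-2.884, -1.245, 0.002]
ft_force: [0.5, -0.3, -0.5]
gripper_width: 1.001
gripper_force: 0.0
```

Emit:
move_arm(commands="0 0 0 0 0 0 45;0 0 0 0 0 0 45;0 0 0 0 0 0 45;0 0 0 0 0 0 45;0 0 0 0 0 0 45")

```text
time: 8.9
eef_pos: [0.4503, 0.0499, 0.0132]
tool_rot: [2.883, 1.245, 0.003]
ft_force: [-1.3, -0.1, 8.5]
gripper_width: 0.586
gripper_force: 19.2
```

Emit:
move_arm(commands="0 0 0 0 0 0 100;0 0 0 0 0 0 100;0 0 0 0 0 0.7 100;0 0 0.15 0 0 0.7 100;0 0 0.3 0 0 0.7 100")

```text
time: 9.4
eef_pos: [0.4499, 0.0499, 0.0199]
tool_rot: [2.661, 1.67, 0.001]
ft_force: [0.6, 0.0, -0.1]
gripper_width: 0.997
gripper_force: 0.0
```

Emit:
move_arm(commands="0 0 0.15 0 0 0 100;0 0 0.3 0 0 0 100;0 0 0.45 0 0 0 100;0 0 0.6 0 0 0 100;0 0 0.75 0 0 0 100")

```text
time: 9.9
eef_pos: [0.4498, 0.0499, 0.0198]
tool_rot: [1.863, 2.529, 0.0]
ft_force: [0.3, -0.6, -0.8]
gripper_width: 0.998
gripper_force: 0.0
```

Emit:
move_arm(commands="0 0 0.15 0 0 0 100;0 0 0.3 0 0 0 100;0 0 0.45 0 0 0 100;0 0 0.521 0 0 0 100;0 0 0.521 0 0 0 100")

```text
time: 10.4
eef_pos: [0.4498, 0.0499, 0.0197]
tool_rot: [1.156, 2.921, 0.0]
ft_force: [-0.6, 0.1, 1.4]
gripper_width: 1.001
gripper_force: 0.0
```

Emit:
move_arm(commands="0 0 0 0 0 0 45;0 0 0 0 0 0 45;0 0 0 0 0 0 45;0 0 0 0 0 0 45;0 0 0 0 0 0 45", squeeze=35)

```text
time: 10.9
eef_pos: [0.4499, 0.0499, 0.0196]
tool_rot: [1.16, 2.919, 0.0]
ft_force: [-0.9, 0.5, 10.8]
gripper_width: 0.573
gripper_force: 34.5
```

Emit:
move_arm(commands="0 0 0 0 0 3.5 45;0 0 0 0 0 7 45;0 0 0 3 -1.5 9 45;0 0 0 7 -3 9 45;0 0 0 11 -4.5 9 45")

```text
time: 11.4
eef_pos: [0.5611, 0.0043, 0.1104]
tool_rot: [1.159, 2.918, 0.001]
ft_force: [-0.3, 0.6, -0.8]
gripper_width: 0.57
gripper_force: 37.5
```

Emit:
move_arm(commands="0 0 0 4 -1.3 0 45;0 0 0 7 -2.2 0 45;0 0 0 9 -2.9 0 45;0 0 0 9 -2.9 -3 45;0 0 0 9 -2.9 -5.5 45")

```text
time: 11.9
eef_pos: [0.6501, -0.0244, 0.0533]
tool_rot: [1.16, 2.919, 0.0]
ft_force: [-0.0, -0.5, -1.7]
gripper_width: 0.575
gripper_force: 37.5
```

Emit:
move_arm(commands="0 0 0 0 0 -0.8 45;0 0 0 0 0 -1.4 45;0 0 0 0 0 -1.9 45;0 0 0 0 0 -2.3 45;0 0 0 0 0 -2.6 45")

```text
time: 12.4
eef_pos: [0.65, -0.0241, 0.0287]
tool_rot: [1.158, 2.919, 0.0]
ft_force: [-0.4, -0.4, -1.5]
gripper_width: 0.574
gripper_force: 37.5
```

```bash
python3 - <<'E'
from h import *
st()
E
```

```text
t12.4 tcp [ 0.65   -0.0241  0.0287] yaw46.7 tilt0.05 w0.574 g38 F [-0.4 -0.4 -1.5] j6 -0.94
```

Emit:
move_arm(commands="0 0 0 0 0 -0.3 45;0 0 0 0 0 -0.3 45;0 0 0 0 0 -0.3 70;0 0 0 0 0 -0.3 100;0 0 0 0 0 -0.3 100")

```text
time: 12.9
eef_pos: [0.6498, -0.0241, 0.0254]
tool_rot: [1.158, 2.92, 0.0]
ft_force: [-0.8, 0.4, 0.2]
gripper_width: 0.99
gripper_force: 0.0
```

Emit:
move_arm(commands="0 0 0 0 0 1.5 100;0 0 0 0 0 5 100;0 0 0 0 0 8.4 100;0 0 0 0.4 -4.5 8.4 100;0 0 0 0.8 -9 8.4 100")

```text
time: 13.4
eef_pos: [0.6587, -0.1144, 0.1121]
tool_rot: [1.154, 2.919, 0.001]
ft_force: [0.1, -0.9, -0.3]
gripper_width: 1.001
gripper_force: 0.0
```

Emit:
move_arm(commands="0 0 0 0.4 -4.5 0 100;0 0 0 0.9 -9.2 0 100;0 0 0 0.9 -9.2 0 100;0 0 0 0.9 -9.2 0 100;0 0 0 0.9 -9.2 0 100")

```text
time: 13.9
eef_pos: [0.6666, -0.2053, 0.1099]
tool_rot: [1.158, 2.92, 0.0]
ft_force: [0.5, 1.0, 1.0]
gripper_width: 1.002
gripper_force: 0.0
```

```bash
python3 - <<'E'
from h import *
st(); t=shot("top","t4"); s=shot("side","s4")
np.set_printoptions(precision=4,suppress=True)
for n,X in dict(A=(.443,-.197),B=(.65,-.024),D=(.668,-.206),C=(.572,.05)).items():
    z=.024 if n in"AD" else .03
    for c,im in(("top",t),("side",s)):
        try: a=terra(im,c,[*X,z]); print(n,c,a,onz(c,*a[:2],z)[:2])
        except ValueError: print(n,c,"hidden")
E
```

```text
t13.9 tcp [ 0.6666 -0.2053  0.1099] yaw46.7 tilt0.01 w1.002 g0 F [0.5 1.  1. ] j6 -1.20
A top hidden
A side (242.0, 272.0, 23, 29) [ 0.4417 -0.1985]
B top (261.0, 183.5, 17, 18) [ 0.6513 -0.028 ]
B side (280.5, 198.5, 32, 32) [ 0.6501 -0.0253]
D top hidden
D side (328.0, 238.0, 21, 27) [ 0.6649 -0.2092]
C top hidden
C side (242.5, 194.5, 18, 20) [0.5706 0.045 ]
```

Emit:
move_arm(commands="0 0 0 0 0 -4 100;0 0 0 0 0 -7 100;0 0 0 0 0 -9 100;0 0 0 0 0 -9.7 100;0 0 0 0 0 -9.7 100", squeeze=20)

```text
time: 14.5
eef_pos: [0.6664, -0.2052, 0.0118]
tool_rot: [-1.157, -2.919, 0.0]
ft_force: [0.3, -0.1, -0.4]
gripper_width: 1.002
gripper_force: 0.0
```

Emit:
move_arm(commands="0 0 0 0 0 0 45;0 0 0 0 0 0 45;0 0 0 0 0 0 45;0 0 0 0 0 0 45;0 0 0 0 0 0 45")

```text
time: 15.0
eef_pos: [0.6675, -0.2062, 0.0138]
tool_rot: [1.158, 2.918, 0.0]
ft_force: [0.6, 1.8, 6.8]
gripper_width: 0.58
gripper_force: 19.9
```

Emit:
move_arm(commands="0 0 0 0 0 0 100;0 0 0 0 0 0 100;0 0 0 0 0 0.7 100;0 0 -0.15 0 0 0.7 100;0 0 -0.3 0 0 0.7 100")

```text
time: 15.5
eef_pos: [0.6669, -0.2062, 0.0201]
tool_rot: [1.589, 2.709, 0.0]
ft_force: [-0.2, -0.0, -0.7]
gripper_width: 0.998
gripper_force: 0.0
```

Emit:
move_arm(commands="0 0 -0.15 0 0 0 100;0 0 -0.3 0 0 0 100;0 0 -0.45 0 0 0 100;0 0 -0.6 0 0 0 100;0 0 -0.75 0 0 0 100")

```text
time: 16.0
eef_pos: [0.6668, -0.2062, 0.0198]
tool_rot: [2.472, 1.938, 0.0]
ft_force: [-1.2, 0.3, -0.1]
gripper_width: 0.997
gripper_force: 0.0
```

Emit:
move_arm(commands="0 0 -0.15 0 0 0 100;0 0 -0.3 0 0 0 100;0 0 -0.45 0 0 0 100;0 0 -0.521 0 0 0 100;0 0 -0.521 0 0 0 100")

```text
time: 16.5
eef_pos: [0.6668, -0.2062, 0.0198]
tool_rot: [2.885, 1.244, 0.0]
ft_force: [0.3, -0.7, -0.3]
gripper_width: 1.003
gripper_force: 0.0
```

Emit:
move_arm(commands="0 0 0 0 0 0 45;0 0 0 0 0 0 45;0 0 0 0 0 0 45;0 0 0 0 0 0 45;0 0 0 0 0 0 45", squeeze=35)

```text
time: 17.0
eef_pos: [0.6667, -0.2061, 0.0196]
tool_rot: [2.883, 1.247, 0.0]
ft_force: [-2.0, 0.3, 5.7]
gripper_width: 0.574
gripper_force: 36.1
```

Emit:
move_arm(commands="0 0 0 0 0 3.5 45;0 0 0 0 0 7 45;0 0 0 -1 2 9 45;0 0 0 -3 6 9 45;0 0 0 -5 10 9 45")

```text
time: 17.5
eef_pos: [0.6163, -0.1055, 0.11]
tool_rot: [2.884, 1.245, 0.002]
ft_force: [0.5, 0.8, -1.9]
gripper_width: 0.576
gripper_force: 36.9
```

Emit:
move_arm(commands="0 0 0 -2 4 0 45;0 0 0 -4 7 0 45;0 0 0 -4.25 8 0 45;0 0 0 -4.25 8 -3 45;0 0 0 -4.25 8 -5.5 45")

```text
time: 18.0
eef_pos: [0.575, -0.026, 0.054]
tool_rot: [2.882, 1.247, 0.003]
ft_force: [0.1, -0.2, -0.8]
gripper_width: 0.578
gripper_force: 36.9
```

Emit:
move_arm(commands="0 0 0 0 0 -0.8 45;0 0 0 0 0 -1.4 45;0 0 0 0 0 -1.9 45;0 0 0 0 0 -2.3 45;0 0 0 0 0 -2.6 45")

```text
time: 18.5
eef_pos: [0.5746, -0.0263, 0.0286]
tool_rot: [2.884, 1.245, 0.001]
ft_force: [0.2, -0.1, -1.3]
gripper_width: 0.575
gripper_force: 36.9
```

```bash
python3 - <<'E'
from h import *
st()
E
```

```text
t18.5 tcp [ 0.5746 -0.0263  0.0286] yaw-43.3 tilt0.05 w0.575 g37 F [ 0.2 -0.1 -1.3] j6 0.61
```

Emit:
move_arm(commands="0 0 0 0 0 -0.3 45;0 0 0 0 0 -0.3 45;0 0 0 0 0 -0.3 70;0 0 0 0 0 -0.3 100;0 0 0 0 0 -0.3 100")

```text
time: 19.0
eef_pos: [0.5742, -0.0261, 0.0253]
tool_rot: [2.884, 1.245, 0.0]
ft_force: [-0.1, -0.1, 0.1]
gripper_width: 0.995
gripper_force: 0.0
```

Emit:
move_arm(commands="0 0 0 0 0 1.5 100;0 0 0 0 0 5 100;0 0 0 0 0 8.4 100;0 0 0 -3 -3.8 8.4 100;0 0 0 -6 -7.6 8.4 100")

```text
time: 19.5
eef_pos: [0.5145, -0.1025, 0.1103]
tool_rot: [2.881, 1.248, 0.003]
ft_force: [0.4, -1.3, 0.4]
gripper_width: 1.001
gripper_force: 0.0
```

Emit:
move_arm(commands="0 0 0 -3 -3.8 0 100;0 0 0 -6 -7.6 0 100;0 0 0 -7 -9.4 0 100;0 0 0 -7 -9.4 0 100;0 0 0 -7 -9.4 0 100")

```text
time: 20.0
eef_pos: [0.4442, -0.1963, 0.1094]
tool_rot: [2.885, 1.244, 0.0]
ft_force: [-0.3, 0.4, -0.3]
gripper_width: 0.999
gripper_force: 0.0
```

```bash
python3 - <<'E'
from h import *
st(); t=shot("top","t5"); s=shot("side","s5")
np.set_printoptions(precision=4,suppress=True)
for n,X in dict(A=(.443,-.197),B=(.65,-.024),D=(.574,-.026),C=(.572,.05)).items():
    z=.024 if n in"A" else .03
    for c,im in(("top",t),("side",s)):
        try: a=terra(im,c,[*X,z]); print(n,c,a,onz(c,*a[:2],z)[:2])
        except ValueError: print(n,c,"hidden")
E
```

```text
t20.0 tcp [ 0.4442 -0.1963  0.1094] yaw-43.4 tilt0.02 w0.999 g0 F [-0.3  0.4 -0.3] j6 0.22
A top hidden
A side (242.0, 272.5, 23, 28) [ 0.441  -0.1998]
B top (261.0, 183.0, 17, 17) [ 0.6528 -0.028 ]
B side (280.5, 198.5, 32, 32) [ 0.6501 -0.0253]
D top (261.0, 211.0, 17, 15) [ 0.5729 -0.0299]
D side (262.5, 209.0, 6, 9) [ 0.585  -0.0399]
C top (233.0, 210.0, 17, 17) [0.5735 0.0487]
C side hidden
```

Emit:
move_arm(commands="0 0 0 0 0 -4 100;0 0 0 0 0 -7 100;0 0 0 0 0 -9 100;0 0 0 0 0 -9.7 100;0 0 0 0 0 -9.7 100", squeeze=20)

```text
time: 20.6
eef_pos: [0.4442, -0.1953, 0.0117]
tool_rot: [-2.882, -1.247, 0.001]
ft_force: [0.1, -0.4, 0.3]
gripper_width: 1.002
gripper_force: 0.0
```

Emit:
move_arm(commands="0 0 0 0 0 0 45;0 0 0 0 0 0 45;0 0 0 0 0 0 45;0 0 0 0 0 0 45;0 0 0 0 0 0 45")

```text
time: 21.1
eef_pos: [0.4447, -0.1963, 0.0133]
tool_rot: [2.883, 1.245, 0.002]
ft_force: [0.2, 2.0, 8.9]
gripper_width: 0.579
gripper_force: 19.3
```

Emit:
move_arm(commands="0 0 0 0 0 0 100;0 0 0 0 0 0 100;0 0 0 0 0 0.7 100;0 0 0.15 0 0 0.7 100;0 0 0.3 0 0 0.7 100")

```text
time: 21.6
eef_pos: [0.4444, -0.1962, 0.0199]
tool_rot: [2.66, 1.67, 0.0]
ft_force: [0.7, 0.5, 0.1]
gripper_width: 0.999
gripper_force: 0.0
```

Emit:
move_arm(commands="0 0 0.15 0 0 0 100;0 0 0.3 0 0 0 100;0 0 0.45 0 0 0 100;0 0 0.6 0 0 0 100;0 0 0.75 0 0 0 100")

```text
time: 22.1
eef_pos: [0.4443, -0.1962, 0.0198]
tool_rot: [1.864, 2.529, 0.0]
ft_force: [-0.0, 0.3, 0.1]
gripper_width: 0.998
gripper_force: 0.0
```

Emit:
move_arm(commands="0 0 0.15 0 0 0 100;0 0 0.3 0 0 0 100;0 0 0.45 0 0 0 100;0 0 0.521 0 0 0 100;0 0 0.521 0 0 0 100")

```text
time: 22.6
eef_pos: [0.4443, -0.1962, 0.0197]
tool_rot: [1.157, 2.921, -0.0]
ft_force: [-0.7, 0.1, -0.6]
gripper_width: 1.002
gripper_force: 0.0
```

Emit:
move_arm(commands="0 0 0 0 0 0 45;0 0 0 0 0 0 45;0 0 0 0 0 0 45;0 0 0 0 0 0 45;0 0 0 0 0 0 45", squeeze=35)

```text
time: 23.1
eef_pos: [0.4443, -0.1962, 0.0196]
tool_rot: [1.16, 2.919, -0.0]
ft_force: [-1.3, 0.7, 8.9]
gripper_width: 0.579
gripper_force: 34.8
```

Emit:
move_arm(commands="0 0 0 0 0 3.5 45;0 0 0 0 0 7 45;0 0 0 2 1.5 9 45;0 0 0 5.5 4 9 45;0 0 0 9 6.5 9 45")

```text
time: 23.6
eef_pos: [0.5354, -0.1306, 0.1103]
tool_rot: [1.161, 2.917, -0.0]
ft_force: [0.3, -0.4, -2.1]
gripper_width: 0.569
gripper_force: 37.5
```

Emit:
move_arm(commands="0 0 0 2.5 1.8 0 45;0 0 0 4.2 2.9 0 45;0 0 0 4.2 2.9 0 45;0 0 0 4.2 2.9 -3 45;0 0 0 4.2 2.9 -5.5 45")

```text
time: 24.1
eef_pos: [0.5758, -0.1023, 0.0536]
tool_rot: [1.159, 2.919, -0.0]
ft_force: [0.8, 0.6, -1.0]
gripper_width: 0.571
gripper_force: 37.5
```

Emit:
move_arm(commands="0 0 0 0 0 -0.8 45;0 0 0 0 0 -1.4 45;0 0 0 0 0 -1.9 45;0 0 0 0 0 -2.3 45;0 0 0 0 0 -2.6 45")

```text
time: 24.6
eef_pos: [0.5765, -0.1022, 0.0286]
tool_rot: [1.158, 2.919, 0.0]
ft_force: [-0.1, 1.2, -0.9]
gripper_width: 0.57
gripper_force: 37.5
```

```bash
python3 - <<'E'
from h import *
st()
E
```

```text
t24.6 tcp [ 0.5765 -0.1022  0.0286] yaw46.7 tilt0.05 w0.570 g37 F [-0.1  1.2 -0.9] j6 -1.09
```

Emit:
move_arm(commands="0 0 0 0 0 -0.3 45;0 0 0 0 0 -0.3 45;0 0 0 0 0 -0.3 70;0 0 0 0 0 -0.3 100;0 0 0 0 0 -0.3 100")

```text
time: 25.1
eef_pos: [0.5763, -0.1021, 0.0253]
tool_rot: [1.158, 2.92, 0.0]
ft_force: [-0.0, 0.3, -0.1]
gripper_width: 0.991
gripper_force: 0.0
```

Emit:
move_arm(commands="0 0 0 0 0 1.5 100;0 0 0 0 0 5 100;0 0 0 0 0 8.8 100;0 0 0 -3 2 8.8 100;0 0 0 -7 4 8.8 100")

```text
time: 25.6
eef_pos: [0.5074, -0.0622, 0.1144]
tool_rot: [1.158, 2.916, 0.001]
ft_force: [0.3, 0.4, -1.1]
gripper_width: 0.998
gripper_force: 0.0
```

Emit:
move_arm(commands="0 0 0 -1.4 4.8 0 100;0 0 0 -2.8 9.6 0 100;0 0 0 -4.2 14.4 0 100;0 0 0 -5.6 19.2 0 100;0 0 0 -7 23.9 0 100")

```text
time: 26.1
eef_pos: [0.4354, 0.1787, 0.1135]
tool_rot: [1.159, 2.92, 0.001]
ft_force: [0.9, 0.1, -0.0]
gripper_width: 0.999
gripper_force: 0.0
```

Emit:
move_arm(commands="0 0 0 0 4 0 100;0 0 0 0 4 0 100;0 0 0 0 4 0 100;0 0 0 0 4 0 100;0 0 0 0 4 0 100")

```text
time: 26.6
eef_pos: [0.4363, 0.2158, 0.1133]
tool_rot: [-1.161, -2.919, 0.0]
ft_force: [-0.5, 0.6, -0.4]
gripper_width: 0.999
gripper_force: 0.0
```

```bash
python3 - <<'E'
from h import *
st(); t=shot("top","t6"); s=shot("side","s6")
m=np.hstack([cv2.resize(t[120:300,200:420],(440,360),interpolation=cv2.INTER_CUBIC),cv2.resize(s[130:310,150:330],(360,360),interpolation=cv2.INTER_CUBIC)]); cv2.imwrite("pics/m5.png",m)
E
```

```text
t26.6 tcp [0.4363 0.2158 0.1133] yaw46.6 tilt0.02 w0.999 g0 F [-0.5  0.6 -0.4] j6 -0.48
```

View pics/m5.png

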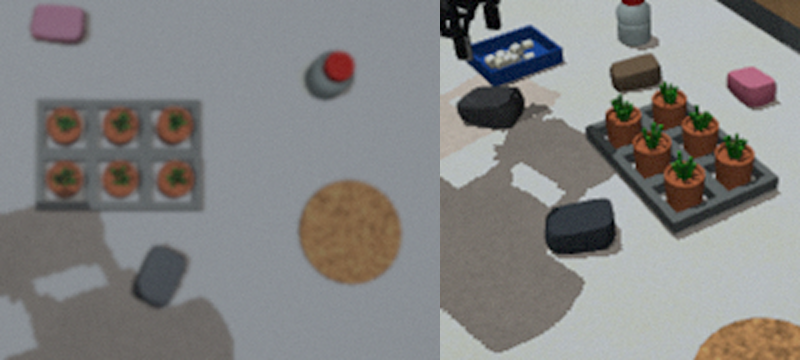

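All six pockets of the tray now hold an upright pot. The cork pad is clear, blue stone3 is at montage (160,275), and nothing else has moved. Next stone1.

Emit:
move_arm(commands="0 0 0 0 0.1 -4 100;0 0 0 0 0.1 -6.5 100;0 0 0 0 0.1 -8 100;0 0 0 0 0.1 -8.5 100;0 0 0 0 0.1 -9 100", squeeze=25)

```text
time: 27.2
eef_pos: [0.4364, 0.2175, 0.0232]
tool_rot: [-1.159, -2.92, 0.0]
ft_force: [0.6, 0.0, 0.1]
gripper_width: 1.002
gripper_force: 0.0
```

```bash
python3 - <<'E'
from h import *
st()
E
```

```text
t27.2 tcp [0.4364 0.2175 0.0232] yaw46.7 tilt0.01 w1.002 g0 F [0.6 0.  0.1] j6 -0.47
```

Emit:
move_arm(commands="0 0 0 0 0 -0.5 100;0 0 0 0 0 -1 100;0 0 0 0 0 -1.5 100;0 0 0 0 0 -1.5 100;0 0 0 0 0 -1.5 90")

```text
time: 27.7
eef_pos: [0.4362, 0.2179, 0.0083]
tool_rot: [-1.158, -2.92, 0.0]
ft_force: [-0.4, 0.1, -0.2]
gripper_width: 0.905
gripper_force: 0.0
```

Emit:
move_arm(commands="0 0 0 0 0 0 60;0 0 0 0 0 0 60;0 0 0 0 0 0 60;0 0 0 0 0 0 60;0 0 0 0 0 0 60", squeeze=30)

```text
time: 28.2
eef_pos: [0.4371, 0.2183, 0.0089]
tool_rot: [1.158, 2.919, 0.003]
ft_force: [0.7, 2.6, 5.9]
gripper_width: 0.743
gripper_force: 31.6
```

```bash
python3 - <<'E'
from h import *
st()
E
```

```text
t28.2 tcp [0.4371 0.2183 0.0089] yaw46.7 tilt0.13 w0.743 g32 F [0.7 2.6 5.9] j6 -0.47
```

Emit:
move_arm(commands="0 0 0 0 0 0 60;0 0 0 0 0 1 60;0 0 0 0 0 3 60;0 0 0 0 0 6 60;0 0 0 0 0 9 60", squeeze=80)

```text
time: 28.7
eef_pos: [0.4354, 0.2176, 0.0994]
tool_rot: [-1.158, -2.919, 0.002]
ft_force: [1.0, 0.1, -4.9]
gripper_width: 0.729
gripper_force: 91.0
```

```bash
python3 - <<'E'
from h import *
st()
E
```

```text
t28.7 tcp [0.4354 0.2176 0.0994] yaw46.7 tilt0.10 w0.729 g91 F [ 1.   0.1 -4.9] j6 -0.47
```

Emit:
move_arm(commands="0 0 0 0.3 -3 1 60;0 0 0 0.9 -7 2 60;0 0 0 1.5 -11.5 2 60;0 0 0 2 -16 2 60;0 0 0 2.6 -20.5 2 60")

```text
time: 29.2
eef_pos: [0.4616, 0.0112, 0.1188]
tool_rot: [-1.158, -2.92, 0.0]
ft_force: [0.9, 0.2, -5.1]
gripper_width: 0.733
gripper_force: 91.2
```

Emit:
move_arm(commands="0 0 0 0.6 -4.5 0 60;0 0 0 1.2 -9 0 60;0 0 0 1.8 -13.5 0 60;0 0 0 2.4 -18 0 60;0 0 0 3 -22.5 0 60")

```text
time: 29.7
eef_pos: [0.4915, -0.2138, 0.1186]
tool_rot: [-1.158, -2.919, -0.0]
ft_force: [0.8, 0.8, -5.1]
gripper_width: 0.732
gripper_force: 91.1
```

Emit:
move_arm(commands="0 0 0 0.6 -4.5 0 60;0 0 0 1.2 -9 0 60;0 0 0 1.7 -12.5 0 60;0 0 0 1.95 -14.85 0 60;0 0 0 1.95 -14.85 0 60")

```text
time: 30.2
eef_pos: [0.5115, -0.3636, 0.1184]
tool_rot: [1.162, 2.918, -0.001]
ft_force: [0.8, -0.2, -4.9]
gripper_width: 0.726
gripper_force: 91.1
```

```bash
python3 - <<'E'
from h import *
st(); t=shot("top","t7"); s=shot("side","s7")
g=cv2.resize(s[150:384,220:384],(420,600),interpolation=cv2.INTER_CUBIC); cv2.imwrite("pics/m6.png",g)
np.set_printoptions(precision=4,suppress=True)
# cork pad in side view: outline on z=.008 plane
s0=cv2.imread("pics/side0.png"); h=cv2.cvtColor(s0,cv2.COLOR_BGR2HSV).astype(int)
m=(h[...,0]>8)&(h[...,0]<24)&(h[...,1]>100); m[:280]=0; m[:,:262]=0
c=max(blobs(m),key=cv2.contourArea); W=np.array([onz("side",*q[0],.008)[:2] for q in c]).astype(np.float32); print(cv2.minEnclosingCircle(W),W.min(0),W.max(0))
t0=cv2.imread("pics/top0.png"); h=cv2.cvtColor(t0,cv2.COLOR_BGR2HSV).astype(int)
m=(h[...,0]>8)&(h[...,0]<24)&(h[...,1]>70); m[:,:345]=0; m[:205]=0
c=max(blobs(m),key=cv2.contourArea); W=np.array([onz("top",*q[0],.008)[:2] for q in c]).astype(np.float32); print(cv2.minEnclosingCircle(W),W.min(0),W.max(0))
E
```

```text
t30.2 tcp [ 0.5115 -0.3636  0.1184] yaw46.6 tilt0.06 w0.726 g91 F [ 0.8 -0.2 -4.9] j6 -1.53
((0.5099709033966064, -0.3652147054672241), 0.07454793155193329) [ 0.4359 -0.4385] [ 0.583  -0.2918]
((0.5113993287086487, -0.3608740568161011), 0.07312232255935669) [ 0.4386 -0.4325] [ 0.5821 -0.2891]
```

View pics/m6.png

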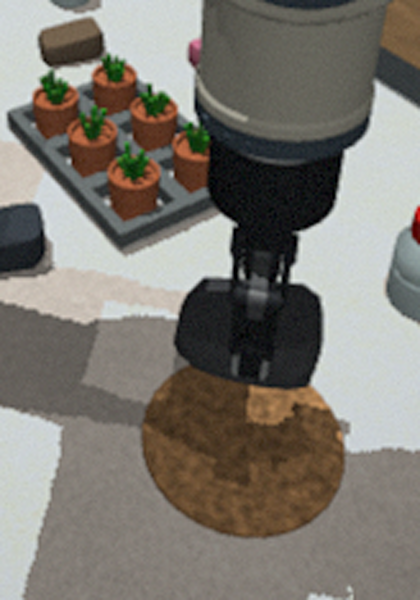

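The side crop shows stone1 held level over the pad. The finger at (250,365) sits halfway between its ends (178 and 322), and the right end is thicker. Setting it down.

Emit:
move_arm(commands="0 0 0 0 0 -4 60;0 0 0 0 0 -7 60;0 0 0 0 0 -8.7 60;0 0 0 0 0 -9.5 60;0 0 0 0 0 -9.9 60")

```text
time: 30.8
eef_pos: [0.5115, -0.3597, 0.019]
tool_rot: [-1.157, -2.92, -0.001]
ft_force: [0.3, -0.6, -5.4]
gripper_width: 0.726
gripper_force: 90.9
```

Emit:
move_arm(commands="0 0 0 0 0 -0.1 60;0 0 0 0 0 -0.2 60;0 0 0 0 0 -0.25 60;0 0 0 0 0 -0.25 60;0 0 0 0 0 -0.25 60")

```text
time: 31.3
eef_pos: [0.512, -0.3609, 0.0175]
tool_rot: [1.158, 2.919, -0.0]
ft_force: [-0.6, 0.7, 3.7]
gripper_width: 0.727
gripper_force: 92.0
```

```bash
python3 - <<'E'
from h import *
st()
E
```

```text
t31.3 tcp [ 0.512  -0.3609  0.0175] yaw46.7 tilt0.07 w0.727 g92 F [-0.6  0.7  3.7] j6 -1.52
```

Emit:
move_arm(commands="0 0 0 0 0 0 80;0 0 0 0 0 0 100;0 0 0 0 0 0 100;0 0 0 0 0 3 100;0 0 0 0 0 7 100")

```text
time: 31.8
eef_pos: [0.5107, -0.3598, 0.0859]
tool_rot: [-1.157, -2.917, -0.002]
ft_force: [0.7, 0.2, 0.7]
gripper_width: 1.001
gripper_force: 0.0
```

Emit:
move_arm(commands="0 0 -0.15 0 3 1.5 60;0 0 -0.3 -1 6 1.5 0;0 0 -0.45 -2 10 1.5 0;0 0 -0.6 -2.5 14 1.5 0;0 0 -0.75 -3 18 1.5 0")

```text
time: 32.3
eef_pos: [0.4813, -0.1796, 0.102]
tool_rot: [2.154, 2.287, 0.0]
ft_force: [0.6, 1.0, 0.0]
gripper_width: 0.145
gripper_force: 0.0
```

Emit:
move_arm(commands="0 0 -0.15 -0.5 3 0 0;0 0 -0.3 -1 6 0 0;0 0 -0.45 -1.85 8.25 0 0;0 0 -0.6 -1.85 8.25 0 0;0 0 -0.75 -1.85 8.25 0 0")

```text
time: 32.8
eef_pos: [0.4631, -0.0977, 0.102]
tool_rot: [2.84, 1.342, 0.0]
ft_force: [-0.7, 0.6, -0.2]
gripper_width: 0.001
gripper_force: 0.0
```

Emit:
move_arm(commands="0 0 -0.15 0 0 0 0;0 0 -0.3 0 0 0 0;0 0 -0.45 0 0 0 0;0 0 -0.6 0 0 0 0;0 0 -0.75 0 0 0 0")

```text
time: 33.3
eef_pos: [0.4634, -0.0985, 0.1019]
tool_rot: [3.135, 0.206, 0.0]
ft_force: [0.4, 0.3, -0.1]
gripper_width: 0.001
gripper_force: 0.0
```

Emit:
move_arm(commands="0 0 -0.15 0 0 0 0;0 0 -0.3 0 0 0 0;0 0 -0.45 0 0 0 0;0 0 -0.58 0 0 0 0;0 0 -0.58 0 0 0 0")

```text
time: 33.8
eef_pos: [0.4634, -0.0985, 0.1019]
tool_rot: [3.064, -0.693, 0.0]
ft_force: [-0.5, 0.2, -0.1]
gripper_width: -0.003
gripper_force: 0.0
```

```bash
python3 - <<'E'
from h import *
st()
E
```

```text
t33.8 tcp [ 0.4634 -0.0985  0.1019] yaw-115.5 tilt0.02 w-0.003 g0 F [-0.5  0.2 -0.1] j6 1.68
```

Probe the end I take to be thick: contact is expected by about z=0.037, but below 0.033 if it is thin.

Emit:
move_arm(commands="0 0 0 0 0 -4 0;0 0 0 0 0 -5.6 0;0 0 0 0 0 -6.2 0;0 0 0 0 0 -6.5 0;0 0 0 0 0 -6.6 0")

```text
time: 34.3
eef_pos: [0.463, -0.0983, 0.037]
tool_rot: [3.066, -0.686, -0.0]
ft_force: [-10.8, 2.0, 39.6]
gripper_width: 0.001
gripper_force: 20.1
```

Emit:
move_arm(commands="0 0 0 0 0 3 0;0 0 0 -2.2 1 3 0;0 0 0 -4.5 2.15 3 0;0 0 0 -4.5 2.15 1 0;0 0 0 -4.5 2.15 0 0")

```text
time: 34.8
eef_pos: [0.4184, -0.0769, 0.0359]
tool_rot: [3.066, -0.686, 0.002]
ft_force: [0.4, -0.2, 0.7]
gripper_width: -0.001
gripper_force: 0.0
```

```bash
python3 - <<'E'
from h import *
st(); s=shot("side","s8"); t=shot("top","t8")
E
```

```text
t34.8 tcp [ 0.4184 -0.0769  0.0359] yaw-115.2 tilt0.07 w-0.001 g0 F [ 0.4 -0.2  0.7] j6 1.69
```

The thick end is confirmed: 40 N at z=0.037 there, and no contact at 0.036 at the other end. Grasping stone3 at its middle.

Emit:
move_arm(commands="0 0 0 0 0 3 0;0 0 0 0 0 5 50;0 0 0 2.25 -1.1 5 100;0 0 0 2.25 -1.1 5 100;0 0 0 2.25 -1.1 5 100", squeeze=25)

```text
time: 35.4
eef_pos: [0.4413, -0.0882, 0.0862]
tool_rot: [3.065, -0.689, 0.001]
ft_force: [-0.2, -0.4, -0.4]
gripper_width: 0.68
gripper_force: 0.0
```

Emit:
move_arm(commands="0 0 0 0 0 -3 100;0 0 0 0 0 -5 100;0 0 0 0 0 -6 100;0 0 0 0 0 -6.5 100;0 0 0 0 0 -6.5 100")

```text
time: 35.9
eef_pos: [0.4404, -0.0878, 0.0206]
tool_rot: [-3.065, 0.689, 0.002]
ft_force: [-0.1, -0.9, -0.3]
gripper_width: 1.001
gripper_force: 0.0
```

```bash
python3 - <<'E'
from h import *
st()
E
```

```text
t35.9 tcp [ 0.4404 -0.0878  0.0206] yaw-115.3 tilt0.06 w1.001 g0 F [-0.1 -0.9 -0.3] j6 1.68
```

Emit:
move_arm(commands="0 0 0 0 0 -0.5 100;0 0 0 0 0 -0.9 100;0 0 0 0 0 -1.25 100;0 0 0 0 0 -1.25 100;0 0 0 0 0 -1.25 85")

```text
time: 36.4
eef_pos: [0.4407, -0.0879, 0.0083]
tool_rot: [-3.065, 0.689, 0.0]
ft_force: [0.0, 0.9, -0.8]
gripper_width: 0.863
gripper_force: 0.0
```

Emit:
move_arm(commands="0 0 0 0 0 0 50;0 0 0 0 0 0 50;0 0 0 0 0 0 50;0 0 0 0 0 0 50;0 0 0 0 0 0 50", squeeze=30)

```text
time: 36.9
eef_pos: [0.441, -0.088, 0.0086]
tool_rot: [3.065, -0.689, 0.001]
ft_force: [0.3, 1.6, 5.7]
gripper_width: 0.664
gripper_force: 31.3
```

Emit:
move_arm(commands="0 0 0 0 0 0 50;0 0 0 0 0 0 50;0 0 0 0 0 3 50;0 0 0 0 0 6.5 50;0 0 0 0 0 10 50", squeeze=80)

```text
time: 37.4
eef_pos: [0.4401, -0.0877, 0.1093]
tool_rot: [-3.065, 0.689, 0.002]
ft_force: [0.5, -0.3, -4.0]
gripper_width: 0.648
gripper_force: 89.2
```

```bash
python3 - <<'E'
from h import *
st()
E
```

```text
t37.4 tcp [ 0.4401 -0.0877  0.1093] yaw-115.3 tilt0.08 w0.648 g89 F [ 0.5 -0.3 -4. ] j6 1.68
```

Emit:
move_arm(commands="0 0 0.15 0 -2 1 50;0 0 0.3 1 -5 2 50;0 0 0.45 2 -9 2 50;0 0 0.6 3 -13 2 50;0 0 0.75 4 -17 2 50")

```text
time: 37.9
eef_pos: [0.4807, -0.2595, 0.1283]
tool_rot: [-3.104, -0.485, 0.0]
ft_force: [1.3, -0.1, -3.5]
gripper_width: 0.652
gripper_force: 89.3
```

Emit:
move_arm(commands="0 0 0.15 1 -3 0 50;0 0 0.3 2 -6 0 50;0 0 0.45 3.1 -9.3 0 50;0 0 0.6 3.1 -10.3 0 50;0 0 0.75 3.1 -10.3 0 50")

```text
time: 38.4
eef_pos: [0.5115, -0.3626, 0.1277]
tool_rot: [-2.712, -1.586, 0.001]
ft_force: [-0.2, -0.5, -3.1]
gripper_width: 0.645
gripper_force: 89.3
```

Emit:
move_arm(commands="0 0 0.15 0 0 0 50;0 0 0.3 0 0 0 50;0 0 0.45 0 0 0 50;0 0 0.6 0 0 0 50;0 0 0.75 0 0 0 50")

```text
time: 38.9
eef_pos: [0.5113, -0.3606, 0.1279]
tool_rot: [-1.94, -2.47, 0.0]
ft_force: [-0.1, 0.4, -3.2]
gripper_width: 0.646
gripper_force: 89.3
```

Emit:
move_arm(commands="0 0 0.15 0 0 0 50;0 0 0.3 0 0 0 50;0 0 0.45 0 0 0 50;0 0 0.578 0 0 0 50;0 0 0.578 0 0 0 50")

```text
time: 39.4
eef_pos: [0.5113, -0.3606, 0.1279]
tool_rot: [-1.161, -2.918, -0.0]
ft_force: [-1.3, 0.0, -1.9]
gripper_width: 0.645
gripper_force: 89.3
```

```bash
python3 - <<'E'
from h import *
st(); s=shot("side","s9"); t=shot("top","t9"); t8=cv2.imread("pics/t8.png")
m=np.hstack([cv2.resize(s[200:384,250:390],(456,600),interpolation=cv2.INTER_CUBIC),cv2.resize(t8[190:280,330:420],(340,340),interpolation=cv2.INTER_CUBIC)[:600] if 0 else cv2.copyMakeBorder(cv2.resize(t8[190:280,330:420],(340,340),interpolation=cv2.INTER_CUBIC),0,260,0,0,cv2.BORDER_CONSTANT)])
cv2.imwrite("pics/m7.png",m)
E
```

```text
t39.4 tcp [ 0.5113 -0.3606  0.1279] yaw46.6 tilt0.06 w0.645 g89 F [-1.3  0.  -1.9] j6 -1.52
```

View pics/m7.png

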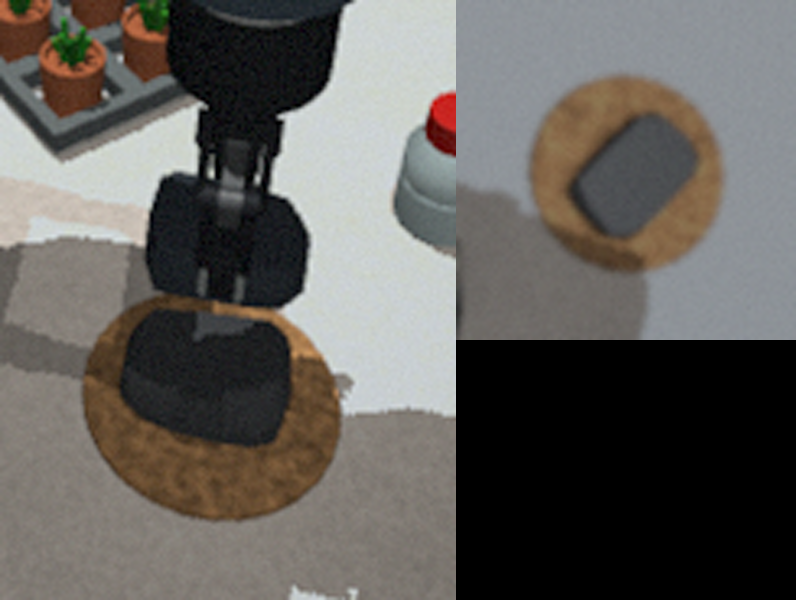

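Side crop: stone3 is held above stone1 with its thick end to the left, opposite to stone1's. The top crop shows stone1 in the middle of the pad. Now tilting by 7° and lowering.

Emit:
move_arm(commands="-0.084 -0.089 0 0 0 -2 50;-0.084 -0.089 0 0 0 -4 50;-0.084 -0.089 0 0 0 -6 50;-0.084 -0.089 0 0 0 -6.8 50;-0.084 -0.089 0 0 0 -7.2 50")

```text
time: 40.0
eef_pos: [0.5115, -0.3608, 0.0556]
tool_rot: [1.125, 2.811, -0.068]
ft_force: [0.3, -0.3, -3.1]
gripper_width: 0.649
gripper_force: 89.3
```

Emit:
move_arm(commands="0 0 0 0 0 -0.1 50;0 0 0 0 0 -0.2 50;0 0 0 0 0 -0.3 50;0 0 0 0 0 -0.3 50;0 0 0 0 0 -0.3 50")

```text
time: 40.5
eef_pos: [0.5119, -0.361, 0.0536]
tool_rot: [1.122, 2.811, -0.068]
ft_force: [-0.8, -0.2, -3.9]
gripper_width: 0.65
gripper_force: 89.3
```

```bash
python3 - <<'E'
from h import *
st(); print(manip.state()["torque"].round(2))
E
```

```text
t40.5 tcp [ 0.5119 -0.361   0.0536] yaw46.5 tilt7.04 w0.650 g89 F [-0.8 -0.2 -3.9] j6 -1.51
[0.1  0.03 0.01]
```

Emit:
move_arm(commands="0 0 0 0 0 -0.05 50;0 0 0 0 0 -0.1 50;0 0 0 0 0 -0.15 50;0 0 0 0 0 -0.15 50;0 0 0 0 0 -0.15 50")

```text
time: 41.0
eef_pos: [0.5117, -0.3609, 0.0517]
tool_rot: [1.122, 2.811, -0.068]
ft_force: [-0.2, 0.3, -2.7]
gripper_width: 0.651
gripper_force: 89.3
```

```bash
python3 - <<'E'
from h import *
st(); print(manip.state()["torque"].round(2))
E
```

```text
t41.0 tcp [ 0.5117 -0.3609  0.0517] yaw46.5 tilt7.01 w0.651 g89 F [-0.2  0.3 -2.7] j6 -1.51
[0.1  0.1  0.02]
```

Emit:
move_arm(commands="0 0 0 0 0 -0.05 50;0 0 0 0 0 -0.1 50;0 0 0 0 0 -0.1 50;0 0 0 0 0 -0.1 50;0 0 0 0 0 -0.1 50")

```text
time: 41.5
eef_pos: [0.5118, -0.361, 0.0515]
tool_rot: [1.122, 2.811, -0.069]
ft_force: [-3.2, 3.2, 11.1]
gripper_width: 0.648
gripper_force: 91.0
```

```bash
python3 - <<'E'
from h import *
st(); print(manip.state()["torque"].round(2))
E
```

```text
t41.5 tcp [ 0.5118 -0.361   0.0515] yaw46.5 tilt7.05 w0.648 g91 F [-3.2  3.2 11.1] j6 -1.51
[ 0.24  0.72 -0.13]
```

Emit:
move_arm(commands="0 0 0 0 0 0 72;0 0 0 0 0 0 80;0 0 0 0 0 0 100;0 0 0 0 0 0 100;0 0 0 -0.05 0.05 0.6 100")

```text
time: 42.0
eef_pos: [0.511, -0.3602, 0.0563]
tool_rot: [1.123, 2.812, -0.068]
ft_force: [0.9, 0.5, 0.5]
gripper_width: 0.998
gripper_force: 0.0
```

Emit:
move_arm(commands="0 0 0 -0.2 0.2 2 100;0 0 0 -0.5 0.5 5 100;0.084 0.089 0 -0.5 0.5 8 100;0.084 0.089 0 -0.5 0.5 8 100;0.084 0.089 0 -0.5 0.5 8 100")

```text
time: 42.5
eef_pos: [0.5072, -0.3564, 0.1383]
tool_rot: [1.164, 2.915, -0.001]
ft_force: [-0.1, -0.6, 0.1]
gripper_width: 1.005
gripper_force: 0.0
```

```bash
python3 - <<'E'
from h import *
st()
E
```

```text
t42.5 tcp [ 0.5072 -0.3564  0.1383] yaw46.5 tilt0.16 w1.005 g0 F [-0.1 -0.6  0.1] j6 -1.52
```

Emit:
move_arm(commands="0 0 0.1 1 4.5 0 100;0 0 0.2 2 9 0 100;0 0 0.3 3 13.5 0 100;0 0 0.4 4 18 0 100;0 0 0.567 5 22.5 0 100")

```text
time: 43.0
eef_pos: [0.5557, -0.1284, 0.1362]
tool_rot: [-0.322, -3.125, -0.0]
ft_force: [1.0, 0.4, -0.3]
gripper_width: 0.998
gripper_force: 0.0
```

```bash
python3 - <<'E'
from h import *
st(); s=shot("side","s10"); t=shot("top","t10"); t9=cv2.imread("pics/t9.png")
np.set_printoptions(precision=4,suppress=True)
for im in (t9,t,cv2.imread("pics/top0.png")):
    h=cv2.cvtColor(cv2.GaussianBlur(im,(3,3),0),cv2.COLOR_BGR2HSV).astype(int)
    m=(h[...,0]>4)&(h[...,0]<26)&(h[...,1]>24)&(h[...,2]>60); k=np.zeros(m.shape,bool); k[150:202,160:208]=m[150:202,160:208]
    c=max(blobs(k),key=cv2.contourArea)
    for z in(.016,.030):
        W=np.array([onz("top",*q[0],z)[:2] for q in c]).astype(np.float32); print(z,cv2.minAreaRect(W),cv2.contourArea(c))
m=np.hstack([cv2.resize(s[240:370,250:380],(400,400),interpolation=cv2.INTER_CUBIC),cv2.resize(t[180:280,330:430],(400,400),interpolation=cv2.INTER_CUBIC)]); cv2.imwrite("pics/m8.png",cv2.convertScaleAbs(m,alpha=1.5))
E
```

```text
t43.0 tcp [ 0.5557 -0.1284  0.1362] yaw78.2 tilt0.01 w0.998 g0 F [ 1.   0.4 -0.3] j6 -1.70
0.016 ((0.6670509576797485, 0.1941036731004715), (0.051170527935028076, 0.07431027293205261), 78.20711517333984) 389.5
0.03 ((0.6643288135528564, 0.19198794662952423), (0.050595249980688095, 0.07347486168146133), 78.20708465576172) 389.5
0.016 ((0.6673189401626587, 0.1938467025756836), (0.05156407877802849, 0.07468483597040176), 78.20711517333984) 388.0
0.03 ((0.6645937561988831, 0.19173385202884674), (0.05098436772823334, 0.07384515553712845), 78.20708465576172) 388.0
0.016 ((0.6672356128692627, 0.19381004571914673), (0.05080746114253998, 0.07445723563432693), 79.4196548461914) 388.5
0.03 ((0.6645113229751587, 0.19169765710830688), (0.050236254930496216, 0.07362012565135956), 79.41963958740234) 388.5
```

View pics/m8.png

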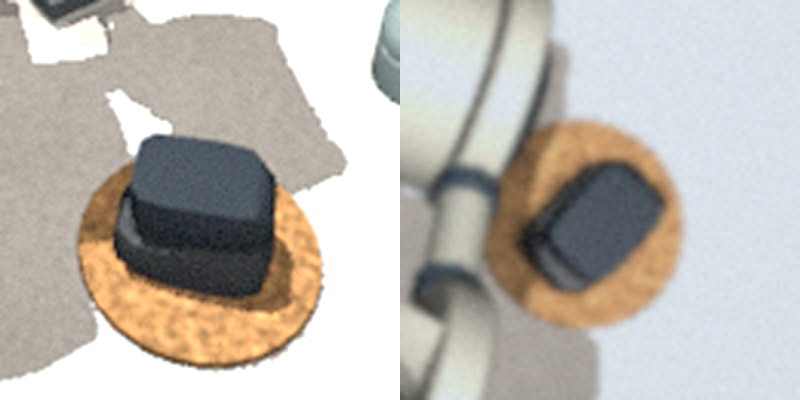

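The stack so far: stone3 lies flat on stone1, shifted by about 5 mm at most. The brown stone's lit face measures 51x74 mm before the edge rounding, so it is stone4, centred at (0.6645, 0.192).

Emit:
move_arm(commands="0 0 0 1.5 4.6 0 100;0 0 0 3 9.2 0 100;0 0 0 4.5 13.8 0 100;0 0 0 6 18.4 0 100;0 0 0 7.5 23 0 100")

```text
time: 43.6
eef_pos: [0.631, 0.1011, 0.1361]
tool_rot: [-0.33, -3.124, 0.0]
ft_force: [-0.3, -1.1, -0.3]
gripper_width: 1.0
gripper_force: 0.0
```

Emit:
move_arm(commands="0 0 0 1.5 4.6 -1 100;0 0 0 3.2 9.2 -3 100;0 0 0 3.2 9.2 -5 100;0 0 0 3.2 9.2 -5 100;0 0 0 3.2 9.2 -5 100")

```text
time: 44.1
eef_pos: [0.6625, 0.1907, 0.0864]
tool_rot: [-0.33, -3.123, 0.001]
ft_force: [-0.3, -0.6, 1.0]
gripper_width: 0.997
gripper_force: 0.0
```

```bash
python3 - <<'E'
from h import *
st()
E
```

```text
t44.1 tcp [0.6625 0.1907 0.0864] yaw78.0 tilt0.08 w0.997 g0 F [-0.3 -0.6  1. ] j6 -1.17
```

Emit:
move_arm(commands="0 0 0 0.2 0.1 -3 100;0 0 0 0.2 0.1 -5 100;0 0 0 0.2 0.1 -6 100;0 0 0 0.2 0.1 -6.5 100;0 0 0 0.2 0.1 -6.5 100", squeeze=25)

```text
time: 44.6
eef_pos: [0.6655, 0.192, 0.0223]
tool_rot: [0.33, 3.124, 0.0]
ft_force: [-0.1, 0.2, 0.2]
gripper_width: 1.002
gripper_force: 0.0
```

Emit:
move_arm(commands="0 0 0 0 0 -0.5 100;0 0 0 0 0 -0.9 100;0 0 0 0 0 -1.3 100;0 0 0 0 0 -1.3 100;0 0 0 0 0 -1.3 85")

```text
time: 45.1
eef_pos: [0.6652, 0.1926, 0.0088]
tool_rot: [-0.329, -3.124, 0.0]
ft_force: [-0.4, 0.9, 0.9]
gripper_width: 0.862
gripper_force: 0.0
```

Emit:
move_arm(commands="0 0 0 0 0 0 45;0 0 0 0 0 0 45;0 0 0 0 0 0 45;0 0 0 0 0 0 45;0 0 0 0 0 0 45", squeeze=30)

```text
time: 45.6
eef_pos: [0.6656, 0.1928, 0.0093]
tool_rot: [0.328, 3.124, 0.001]
ft_force: [-1.7, 2.0, 5.6]
gripper_width: 0.629
gripper_force: 32.6
```

```bash
python3 - <<'E'
from h import *
st()
E
```

```text
t45.6 tcp [0.6656 0.1928 0.0093] yaw78.0 tilt0.05 w0.629 g33 F [-1.7  2.   5.6] j6 -1.17
```

Emit:
move_arm(commands="0 0 0 0 0 0 45;0 0 0 0 0 2 45;0 0 0 0 0 5 45;0 0 0 0 0 9 45;0 0 0 0 0 13.5 45", squeeze=80)

```text
time: 46.1
eef_pos: [0.6642, 0.1922, 0.1439]
tool_rot: [-0.328, -3.122, 0.002]
ft_force: [1.6, 1.1, -2.6]
gripper_width: 0.612
gripper_force: 84.8
```

Emit:
move_arm(commands="0 0 -0.1 -0.7 -3 0.5 45;0 0 -0.2 -1.9 -7 1 45;0 0 -0.3 -3.1 -11.5 1 45;0 0 -0.4 -4.3 -16 1 45;0 0 -0.548 -5.5 -20.5 1 45")

```text
time: 46.6
eef_pos: [0.6092, -0.014, 0.1536]
tool_rot: [-1.167, -2.916, 0.001]
ft_force: [0.5, 0.2, -2.8]
gripper_width: 0.61
gripper_force: 85.0
```

Emit:
move_arm(commands="0 0 0 -1.2 -4.5 0 45;0 0 0 -2.4 -9 0 45;0 0 0 -3.6 -13.5 0 45;0 0 0 -4.8 -18 0 45;0 0 0 -6 -22 0 45")

```text
time: 47.1
eef_pos: [0.5492, -0.2345, 0.1536]
tool_rot: [-1.162, -2.918, 0.0]
ft_force: [0.1, -0.8, -1.7]
gripper_width: 0.613
gripper_force: 85.0
```

Emit:
move_arm(commands="0 0 0 -1.2 -4 0 45;0 0 0 -2.4 -8 0 45;0 0 0 -3.7 -12 0 45;0 0 0 -3.7 -13.1 0 45;0 0 0 -3.7 -13.1 0 45")

```text
time: 47.6
eef_pos: [0.5127, -0.365, 0.1534]
tool_rot: [-1.165, -2.917, 0.0]
ft_force: [-0.0, 0.8, -2.7]
gripper_width: 0.616
gripper_force: 85.1
```

```bash
python3 - <<'E'
from h import *
st(); s=shot("side","s11")
cv2.imwrite("pics/m9.png",cv2.convertScaleAbs(cv2.resize(s[200:370,240:390],(530,600),interpolation=cv2.INTER_CUBIC),alpha=1.4))
E
```

```text
t47.6 tcp [ 0.5127 -0.365   0.1534] yaw46.5 tilt0.01 w0.616 g85 F [-0.   0.8 -2.7] j6 -1.52
```

View pics/m9.png

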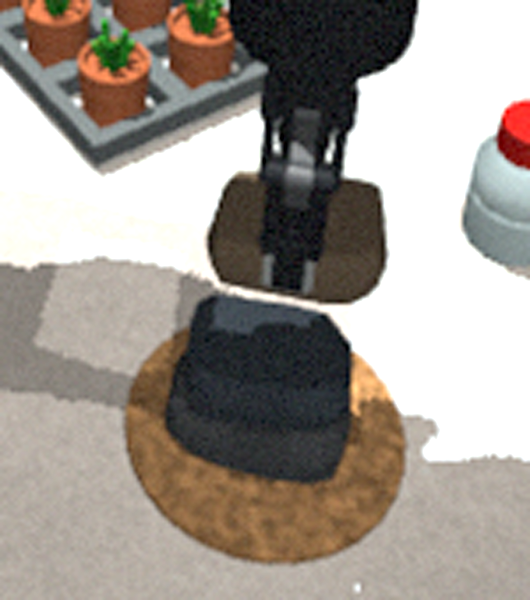

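The side crop shows stone4 held centred and level above the two-stone stack, whose top is close to level. Lowering.

Emit:
move_arm(commands="-0.006 -0.006 0 0 0 -3 45;-0.006 -0.006 0 0 0 -5 45;-0.006 -0.006 0 0 0 -6 45;-0.006 -0.006 0 0 0 -6.3 45;-0.006 -0.006 0 0 0 -6.5 45")

```text
time: 48.15
eef_pos: [0.5138, -0.363, 0.0891]
tool_rot: [1.158, 2.912, -0.005]
ft_force: [0.5, -0.0, -2.5]
gripper_width: 0.606
gripper_force: 85.0
```

Emit:
move_arm(commands="0 0 0 0 0 -0.05 45;0 0 0 0 0 -0.1 45;0 0 0 0 0 -0.15 45;0 0 0 0 0 -0.15 45;0 0 0 0 0 -0.15 45")

```text
time: 48.65
eef_pos: [0.5133, -0.3635, 0.0875]
tool_rot: [1.159, 2.911, -0.005]
ft_force: [-0.0, 0.8, -3.7]
gripper_width: 0.618
gripper_force: 85.0
```

```bash
python3 - <<'E'
from h import *
st(); print(manip.state()["torque"].round(2))
E
```

```text
t48.6 tcp [ 0.5133 -0.3635  0.0875] yaw46.6 tilt0.50 w0.618 g85 F [-0.   0.8 -3.7] j6 -1.52
[0.01 0.1  0.02]
```

Emit:
move_arm(commands="0 0 0 0 0 -0.05 45;0 0 0 0 0 -0.1 45;0 0 0 0 0 -0.15 45;0 0 0 0 0 -0.15 45;0 0 0 0 0 -0.15 45")

```text
time: 49.15
eef_pos: [0.5133, -0.3634, 0.086]
tool_rot: [1.159, 2.912, -0.005]
ft_force: [-2.6, 1.8, 5.2]
gripper_width: 0.612
gripper_force: 85.8
```

```bash
python3 - <<'E'
from h import *
st(); print(manip.state()["torque"].round(2))
E
```

```text
t49.1 tcp [ 0.5133 -0.3634  0.086 ] yaw46.6 tilt0.50 w0.612 g86 F [-2.6  1.8  5.2] j6 -1.52
[ 0.14  0.43 -0.04]
```

Contact at the expected height. Releasing and backing off.

Emit:
move_arm(commands="0 0 0 0 0 0 70;0 0 0 0 0 0 80;0 0 0 0 0 0 100;0 0 0 0 0 0 100;0 0 0 0 0 0.6 100")

```text
time: 49.65
eef_pos: [0.5129, -0.3631, 0.0913]
tool_rot: [1.159, 2.913, -0.005]
ft_force: [0.2, 0.4, 0.7]
gripper_width: 0.999
gripper_force: 0.0
```

Emit:
move_arm(commands="0 0 0 0 0 2 100;0 0 0 0 0 5 100;0 0 0 0 0 10 100;0 0 0 -1 4 10 100;0 0 0 -2 8 10 100")

```text
time: 50.15
eef_pos: [0.4937, -0.2836, 0.1936]
tool_rot: [1.16, 2.907, -0.007]
ft_force: [-0.2, 1.1, -0.8]
gripper_width: 0.995
gripper_force: 0.0
```

Emit:
move_arm(commands="0 0 0 -1 4.5 0 100;0 0 0 -2 9 0 100;0 0 0 -3 13.5 0 100;0 0 0 -4 18 0 100;0 0 0 -5 22.5 0 100")

```text
time: 50.65
eef_pos: [0.4427, -0.0569, 0.1923]
tool_rot: [1.159, 2.911, -0.005]
ft_force: [1.0, 1.3, 0.3]
gripper_width: 0.999
gripper_force: 0.0
```

Emit:
move_arm(commands="0 0 0 -1 4.5 0 100;0 0 0 -2 9 0 100;0 0 0 -3 13.5 0 100;0 0 0 -4 18 0 100;0 0 0 -5 22.5 0 100")

```text
time: 51.15
eef_pos: [0.3927, 0.1683, 0.1924]
tool_rot: [1.159, 2.911, -0.004]
ft_force: [0.9, -0.1, 0.2]
gripper_width: 0.999
gripper_force: 0.0
```

```bash
python3 - <<'E'
from h import *
st(); s=shot("side","s12"); t=shot("top","t12")
f=lambda im,w,h:cv2.convertScaleAbs(cv2.resize(im,(w,h),interpolation=cv2.INTER_CUBIC),alpha=1.4)
m=np.hstack([f(s[140:370,190:400],500,548),f(t[120:300,320:420],300,540)[:540] if 0 else cv2.resize(f(t[120:300,320:420],300,540),(300,548))])
cv2.imwrite("pics/m10.png",m)
E
```

```text
t51.1 tcp [0.3927 0.1683 0.1924] yaw46.6 tilt0.52 w0.999 g0 F [ 0.9 -0.1  0.2] j6 -0.54
```

View pics/m10.png

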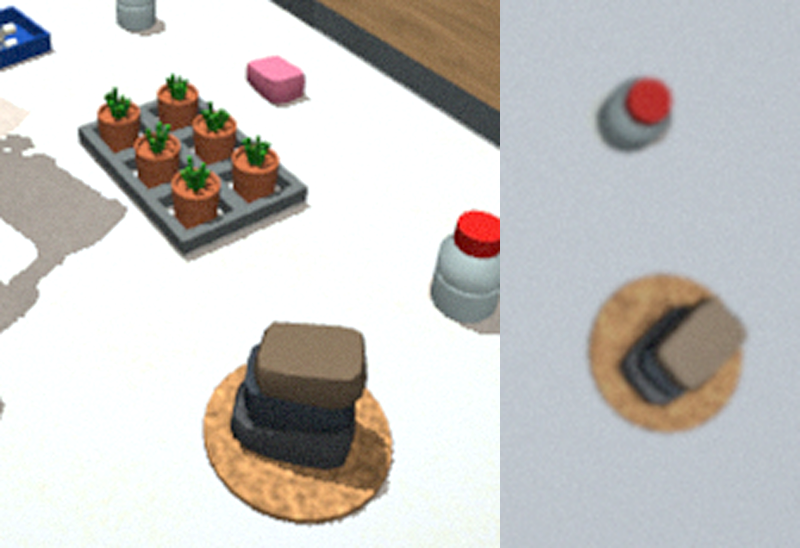

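```bash
python3 - <<'E'
from h import *
np.set_printoptions(precision=4,suppress=True)
t=cv2.imread("pics/t12.png"); s=cv2.imread("pics/s12.png")
for n,im,z in(("top",t,.105),("side",s,.105)):
    h=cv2.cvtColor(cv2.GaussianBlur(im,(3,3),0),cv2.COLOR_BGR2HSV).astype(int)
    u,v=np.round(proj(n,[.513,-.363,.1])).astype(int); p=h[v-2:v+3,u-2:u+3].reshape(-1,3); print(n,u,v,np.median(p,0))
    S=h[...,1]; k=np.zeros(S.shape,bool); sl=np.s_[v-25:v+25,u-30:u+30]
    m=(h[...,0]>5)&(h[...,0]<28)&(S>15)&(S<(88 if n=="top" else 75))&(h[...,2]>(85 if n=="top" else 55)); k[sl]=m[sl]
    c=max(blobs(k),key=cv2.contourArea); W=np.array([onz(n,*q[0],z)[:2] for q in c]).astype(np.float32); print(cv2.minAreaRect(W),cv2.contourArea(c))
    cv2.drawContours(im,[c],-1,(0,255,0),1)
# dark silhouette lower stones in top view: stone1 min corner etc. (gray/dark, V low)
h=cv2.cvtColor(t,cv2.COLOR_BGR2HSV).astype(int); u,v=np.round(proj("top",[.512,-.361,.03])).astype(int)
m=np.hstack([cv2.resize(t[v-35:v+35,u-30:u+40],(400,400),interpolation=cv2.INTER_CUBIC),cv2.resize(s[255:345,270:360],(400,400),interpolation=cv2.INTER_CUBIC)]); cv2.imwrite("pics/m11.png",cv2.convertScaleAbs(m,alpha=1.6))
E
```

```text
top 386 234 [ 16.  57. 103.]
((0.5055025815963745, -0.3690422773361206), (0.07255659252405167, 0.11323056370019913), 70.5350112915039) 487.0
side 320 288 [ 16.  80. 102.]Traceback (most recent call last):
  File "<stdin>", line 9, in <module>
ValueError: max() iterable argument is empty
```

```bash
python3 - <<'E'
from h import *
np.set_printoptions(precision=4,suppress=True)
t=cv2.imread("pics/t12.png"); s=cv2.imread("pics/s12.png"); o=[]
for n,im,z,lo,hi,vm in(("top",t,.106,35,78,80),("side",s,.106,45,112,88)):
    h=cv2.cvtColor(cv2.GaussianBlur(im,(3,3),0),cv2.COLOR_BGR2HSV).astype(int)
    u,v=np.round(proj(n,[.513,-.363,.1])).astype(int); S=h[...,1]; k=np.zeros(S.shape,np.uint8); sl=np.s_[v-26:v+26,u-30:u+30]
    m=(h[...,0]>8)&(h[...,0]<26)&(S>lo)&(S<hi)&(h[...,2]>vm); k[sl]=m[sl]; k=cv2.morphologyEx(k,cv2.MORPH_OPEN,np.ones((5,5),np.uint8))
    c=max(blobs(k>0),key=cv2.contourArea); W=np.array([onz(n,*q[0],z)[:2] for q in c]).astype(np.float32); print(n,cv2.minAreaRect(W),cv2.contourArea(c))
    im=im.copy(); cv2.drawContours(im,[c],-1,(0,255,0),1)
    o.append(cv2.convertScaleAbs(cv2.resize(im[v-20:v+50,u-40:u+30],(400,400),interpolation=cv2.INTER_CUBIC),alpha=1.6))
    print(u-40,v-20)
cv2.imwrite("pics/m11.png",np.hstack(o))
E
```

```text
top ((0.5128700733184814, -0.3663730025291443), (0.04690294340252876, 0.07259224355220795), 41.63267135620117) 405.0
346 214
side ((0.5124503374099731, -0.36664730310440063), (0.046534597873687744, 0.07216443121433258), 52.35520553588867) 792.5
280 268
```

View pics/m11.png

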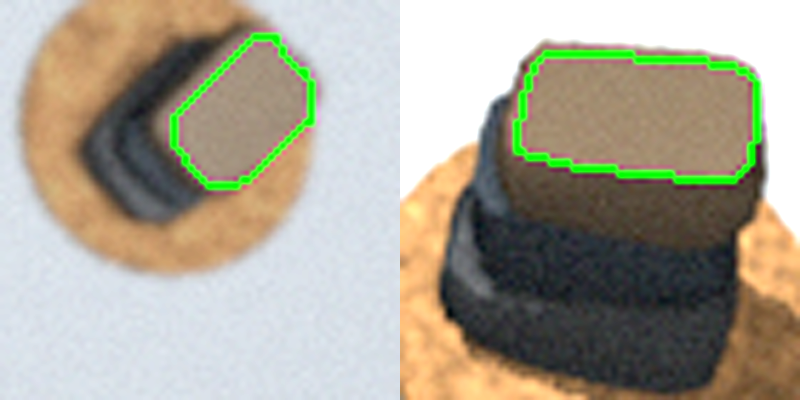

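```bash
python3 - <<'E'
from h import *
np.set_printoptions(precision=4,suppress=True)
def dark(n,f,X,z,w=30,thr=.5,ref=None):
    im=cv2.GaussianBlur(cv2.imread(f),(3,3),0); h=cv2.cvtColor(im,cv2.COLOR_BGR2HSV).astype(int)
    u,v=np.round(proj(n,X)).astype(int); k=np.zeros(h.shape[:2],bool); sl=np.s_[v-w:v+w,u-w:u+w]
    m=(h[...,2]<(92 if n=="top" else 75))&((h[...,1]<75)|(h[...,0]>60)); k[sl]=m[sl]
    c=max(blobs(k),key=cv2.contourArea); W=np.array([onz(n,*q[0],z)[:2] for q in c]).astype(np.float32); return cv2.minAreaRect(W),W
u=np.array([.728,-.686]); 
for n,f,z in(("top","t8",.025),("side","s8",.025),("top","t10",.045),("top","t12",.03)):
    r,W=dark(n,f"pics/{f}.png",[.512,-.361,z],z); print(f,n,r,"along u:",(W-np.float32([.5115,-.361]))@u.astype(np.float32) @ np.zeros(0) if 0 else (((W-[.5115,-.361])@u).min(),((W-[.5115,-.361])@u).max()))
# same method check on stone1's first place
r,W=dark("top","pics/top0.png",[.4368,.218,.02],.02); print(r)
# extents along u by level, side view t12: left ends
E
```

```text
t8 top ((0.5094336867332458, -0.36196669936180115), (0.06146826595067978, 0.0949665755033493), 44.84495544433594) along u: (np.float64(-0.04818287598419185), np.float64(0.04640454132032399))
s8 side ((0.5070273280143738, -0.3615361154079437), (0.08162854611873627, 0.09282096475362778), 49.48937225341797) along u: (np.float64(-0.048688563459396324), np.float64(0.04377176243734364))
t10 top ((0.5068371295928955, -0.3589915633201599), (0.0625099390745163, 0.09940477460622787), 44.78855895996094) along u: (np.float64(-0.05436293732452389), np.float64(0.044792485064983414))
t12 top ((0.5061941146850586, -0.36023393273353577), (0.061037980020046234, 0.09000452607870102), 44.83555221557617) along u: (np.float64(-0.04926090007352825), np.float64(0.04107813353013996))
((0.43484967947006226, 0.21747124195098877), (0.0613848976790905, 0.0956183597445488), 43.802425384521484)
```

Both views put stone4's top at (0.513, -0.3665), and stone1 is at about (0.510, -0.361). The centres agree to within about 7 mm, and the faces lie flat. All six pots stand upright, and the bottles and ring tray were never approached. Handing in.

```bash
python3 -c "
from station import manip
print(manip.finish_job())"
```

```text
the job is handed in; nothing more can be done
None
```

The job is handed in: all four spares stand upright in the empty pockets with none left over, and the three stones are stacked flat in the middle of the cork pad with their centres within about 1 cm, the bottles and ring tray left alone.

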